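# Stow the utensils in the trolley's tilt-out bin and hook it shut

## Robot

A 6-joint arm with a two-finger parallel gripper is mounted at the origin on the work surface. World frame = base frame: x ahead of the robot, y to its left, z up, the work surface at z = 0. Lengths are in m, angles in rad, forces in N, time in s.
With the tool pointing down it reaches from about 0.225 to 0.875 m from the base axis. Payload 3.4 kg.
Tool frame: the origin (TCP) lies on the mounting face of the last link; the fingertips stand 173 mm ahead of it and the grasp point (between the pads) lies 155 mm ahead of it; z points along the fingers, y is the line along which they close (so a half turn about z gives the same grasp; the last joint's range is limited). The gripper opens to 85 mm and grips with 20 to 120 N. Pads are 22 mm wide; open, the fingers measure 114 mm over their backs; the gripper's body (76 mm by 85 mm) begins 54 mm behind the grasp point. The pads swing forward as they close: fully open they stand 13 mm farther back than shut.
Start: joints at [1.182, 0.276, 1.505, -0, 1.361, -0.121], TCP at [0.152, 0.555, 0.405] pointing down, gripper open.
Joint ranges: [-2.89, 2.89], [-0.75, 2.08], [0.22, 2.7], [-1.18, 4.32], [0.11, 2.71], [-2.7, 2.7]. Speed limits (rad/s): [2.57, 2.57, 3.14, 3.14, 3.14, 3.14].

## Interface

Orientations are given as a unit quaternion [w, x, y, z].
In Python, from rig import manip gives the robot as it stands.
- The arm moves only by the tool carry_out, never from a script. Its arguments are lists of equal length, an entry for each row: "linear": the shift along the world's x, y, z each as a share of 500 mm, from -1 to 1, a list of three; "angular": the turn, a rotation vector about the world's x, y, z each as a share of 0.08 rad, from -1 to 1, a list of three; "hand": the opening, from 0 (shut) to 1 (fully open). In form: {"linear": [[x, y, z], ...], "angular": [[rx, ry, rz], ...], "hand": [hand, ...]}. A call has 1 to 8 rows; each row shifts and turns the commanded pose from where the row before left it; what a row does not reach is not made up. A row lasts 1/12 s, in which the tool goes at most 41.7 mm and 7.16 degrees, less where a joint would pass 70% of its speed; a pose out of reach is approached as far as the arm can. A call with a number of a shift or a turn outside -1 to 1 is refused whole. A call with a gripper value outside its range is refused whole. The fingers move at their own pace and stop on an object; "force" is the grip in N (left out, the last holds). Time passes only in rows, so rows that do not move let the fingers close. It gives the time, the measured TCP pose, the force, the opening and the grip force at its end, in the units of the state.
- manip.get_state(): the state, without advancing time (a new reading comes with each control period).
- manip.get_image(name): name is "side" or "top"; returns the picture (400x640x3 uint8, red, green, blue); there is no depth.
- manip.camera_params(name): a dict with "fx", "fy", "cx", "cy" (pixels), "view" (4x4, takes a point from world to camera coordinates). Camera axes: x right, y down, z forward; pixel columns grow to the right and rows downward; lengths in m; the calibration is good to about 2 mm. A picture is of the moment at which its call begins. camera_params takes no time and is no camera call.
- manip.sign_off(): hands the job in; it is judged then, once.
The state is a dict: "clock": time; "qpos": joint angles; "qd": joint speeds; "effort": joint torques, N m; "position": TCP position; "ee_rot": TCP orientation; "contact_force": force on the tool from outside, world axes, zero at the start; "moment": the same for the moment, N m; "width": finger opening in m; "gripper_force": force on a finger pad.
Only numpy, scipy, OpenCV 4.12 (cv2) and the standard library are available. Lean on these libraries where they do the work, as an engineer would, in place of code of your own. Each camera call takes 0.05 s, during which the arm holds its last target. There are 200 camera calls.

## Task

Make the kitchen trolley ready to move: first press the brake pedal right down to its stop so the trolley stays put, then put every wooden spoon, scoop and spice tin lying on the deck into the tilted-out bin, wholly below its rim. After that tilt the bin fully shut, swing the hook down until it rests in its catch, and last press the brake pedal right down to its stop once more to free the wheels, letting it come back up. Leave the pot, cup and glass jar where they stand.

Things in the scene. Friction and masses are not known exactly. Their poses are not given: they have to be found in the camera images.
- bin (a joint): the tilt-out bin, an open-topped aluminium box 250 x 182 mm and 105 mm deep outside, walls 5 mm, in a fixed grey frame, hinged on its lower long front edge. 0 rad = upright, shut; 0.42 = tilted out, top leaning forward. Stiff hinge (0.9 N m): stays where left; starts at 0.32 to 0.42. To shut it push its front wall near the top towards the back (+y of bin_hinge), about 5 to 12 N
- bin_floor (a point): centre of the bin's inner floor; this frame tilts with the bin: x along the bin's long side, y from the front wall to the back wall, z out of the bin. Inner walls at x = +-120 mm and y = +-86 mm, rim at z = +100 mm
- bin_hinge (a point): middle of the bin's hinge line (lower edge of its front face), fixed, 14 mm above the deck; x along the bin's long side, away from the robot, y to the bin's back, z up. The frame has end panels at x = +-142 mm, 108 mm high above the deck, a back panel at y = +208 mm, 133 mm high, and the hook's post at x = +162 mm, y = -17 mm, 115 mm high
- bin_front (a point): middle of the top edge of the bin's front wall, outer face (moves with the bin, same axes as bin_floor); when shut it stands 105 mm above bin_hinge
- bin_catch (a point): seat of the U-shaped catch on the outside of the bin's front wall, 62 mm towards +x from its middle, 19 mm below the rim; it stands out 29 mm and is 16 mm wide; moves with the bin
- hook (a joint): the hook: a steel bar 10 x 10 mm, 150 mm long, pivoted on the post at the +x end of the bin frame, swinging upright just in front of the shut bin's front wall. 0 rad = level in the catch, pointing to -x of bin_hinge; 1.55 = nearly upright. Friction pivot (0.16 N m): stays where it is left. Starts at 1.2 to 1.5
- hook_hinge (a point): the hook's pivot on its fixed post, 105 mm above the deck; axes as bin_hinge
- hook_end (a point): free end of the hook bar, 147 mm from the pivot (moves with it)
- pedal (a joint): the brake pedal: a sprung steel plate 120 x 66 mm with a ribbed rubber pad, hinged at its +x end 30 mm above the deck on a fixed base plate, its free end sloping up towards -x. 0 rad = up, 0.33 = fully down on its stop, plate level. About 5 N on the pad starts it, about 11 N holds it at the stop; it springs back up when let go
- pedal_pad (a point): middle of the top of the pedal's rubber pad (pad 55 x 62 mm), about 90 mm from the pedal hinge; about 69 mm above the deck when up, 40 mm when fully down
- spoon_a: wooden spoon lying flat: straight handle 14 mm wide and 12 mm thick, round flat bowl 44 mm across, 192 mm long overall, about 45 g. Origin at the centre of the handle's thickness, close to the centre of mass, the place to grip; x runs along the handle towards the bowl, z out of the upper face (origin 6 mm above what it lies on). May be absent.
- spoon_a_bowl (a point): bowl end of spoon_a, 82 mm from its origin along +x
- spoon_a_tail (a point): handle end of spoon_a, 110 mm from its origin along -x
- spoon_b: wooden spoon lying flat: straight handle 14 mm wide and 12 mm thick, round flat bowl 44 mm across, 192 mm long overall, about 45 g. Origin at the centre of the handle's thickness, close to the centre of mass, the place to grip; x runs along the handle towards the bowl, z out of the upper face (origin 6 mm above what it lies on). May be absent.
- spoon_b_bowl (a point): bowl end of spoon_b, 82 mm from its origin along +x
- spoon_b_tail (a point): handle end of spoon_b, 110 mm from its origin along -x
- scoop: yellow plastic scoop, 175 mm long, about 60 g: a straight handle 18 mm wide and 16 mm thick, and an open square tray 74 x 56 mm with sides 34 mm high that begins 16 mm from the origin towards +x. Origin in the middle of the handle's section, the place to grip, 12 mm above what it stands on; x along the handle towards the tray, z out of the tray. May be absent.
- scoop_lip (a point): open front end of the scoop's tray, 90 mm from its origin along +x
- scoop_tail (a point): handle end of the scoop, 85 mm from its origin along -x
- tin_a: closed rectangular metal spice tin, 66 (x) by 42 (y) by 40 (z) mm, about 120 g. Origin at its centre. May be absent.
- tin_b: closed rectangular metal spice tin, 66 (x) by 42 (y) by 40 (z) mm, about 120 g. Origin at its centre. May be absent.
- pot: lidded white enamel pot with two side handles, 150 mm across (200 mm over the handles) and 130 mm high; origin at the centre of its underside; to be left alone
- cup: white ceramic cup, 76 mm across and 80 mm high; origin at the centre of its underside; to be left alone
- jar: closed glass jar with a steel cap, 70 mm across and 110 mm high; origin at the centre of its underside; to be left alone
Mind the look-alikes: they are no part of the job. Leave any turquoise or yellow look-alike of the tin_b alone.

How it is judged:
On the way, in this order (a step that is already met when the one before it is completed fails the run):
1. the brake pedal is pressed down to its stop (value of joint pedal above 0.3 rad), for 0.2 s.
2. every spoon, scoop and tin is in the bin, below its rim (x of spoon_a_bowl in the frame of bin_floor between -0.126 and 0.126 m and y of spoon_a_bowl in the frame of bin_floor between -0.092 and 0.092 m and z of spoon_a_bowl in the frame of bin_floor between -0.01 and 0.1 m and x of spoon_a_tail in the frame of bin_floor between -0.126 and 0.126 m and y of spoon_a_tail in the frame of bin_floor between -0.092 and 0.092 m and z of spoon_a_tail in the frame of bin_floor between -0.01 and 0.1 m and x of spoon_b_bowl in the frame of bin_floor between -0.126 and 0.126 m and y of spoon_b_bowl in the frame of bin_floor between -0.092 and 0.092 m and z of spoon_b_bowl in the frame of bin_floor between -0.01 and 0.1 m and x of spoon_b_tail in the frame of bin_floor between -0.126 and 0.126 m and y of spoon_b_tail in the frame of bin_floor between -0.092 and 0.092 m and z of spoon_b_tail in the frame of bin_floor between -0.01 and 0.1 m and x of scoop_lip in the frame of bin_floor between -0.126 and 0.126 m and y of scoop_lip in the frame of bin_floor between -0.092 and 0.092 m and z of scoop_lip in the frame of bin_floor between -0.01 and 0.1 m and x of scoop_tail in the frame of bin_floor between -0.126 and 0.126 m and y of scoop_tail in the frame of bin_floor between -0.092 and 0.092 m and z of scoop_tail in the frame of bin_floor between -0.01 and 0.1 m and x of tin_a in the frame of bin_floor between -0.115 and 0.115 m and y of tin_a in the frame of bin_floor between -0.08 and 0.08 m and z of tin_a in the frame of bin_floor between -0.01 and 0.075 m and x of tin_b in the frame of bin_floor between -0.115 and 0.115 m and y of tin_b in the frame of bin_floor between -0.08 and 0.08 m and z of tin_b in the frame of bin_floor between -0.01 and 0.075 m), for 0.2 s.
3. the bin is tilted shut with everything in it (all of step 2 and value of joint bin below 0.04 rad), for 0.2 s.
4. the hook rests in its catch with the bin shut (value of joint bin below 0.04 rad and value of joint hook below 0.06 rad), for 0.2 s.
5. the brake pedal is pressed down to its stop again, bin shut and hooked (all of step 4 and value of joint pedal above 0.3 rad), for 0.2 s.
At the end, for the whole second after the job is handed in: Every spoon, scoop and tin present lies at rest wholly inside the bin, below its rim; the bin is shut (within 0.04 rad) and the hook rests in its catch (within 0.06 rad); the brake pedal, pressed to its stop (over 0.30 rad) before loading and again after hooking, is back up (under 0.05 rad) (all of step 2 and all of step 4 and linear speed of each of spoon_a, spoon_b, scoop, tin_a, tin_b below 0.03 m/s and value of joint pedal below 0.05 rad); the robot touches nothing.
It fails at once if the pot is shoved aside (more than 40 mm) (distance of pot from where it was at the start of the episode above 0.04 m).
It fails at once if the cup is shoved aside (more than 40 mm) (distance of cup from where it was at the start of the episode above 0.04 m).
It fails at once if the jar is shoved aside (more than 40 mm) (distance of jar from where it was at the start of the episode above 0.04 m).
Of spoon_a, spoon_b, scoop, tin_a, tin_b only 3 to 5 are there at a start; the rules pass over those that are not, and their reading is None.
At some moment in a run one of spoon_a, spoon_b, scoop, tin_a, tin_b may be knocked a few centimetres aside while the robot is not near it.
Once in a run the grip may slacken for a moment while it holds something.
It also fails if it takes over 210 s, if anything falls off the work surface, if the arm or the gripper's body presses on something with over 40 N, if the wrist force passes 120 N, or if a joint passes its speed limit or range.

## Working session

There is one attempt and no reset: what is moved stays moved. The work goes in short steps, Python scripts to look and compute and a tool call to move; the robot and the scene stay as the last step left them, time stands still between calls to the robot, and variables do not carry over. Pictures are saved under pics/ and viewed, at most 14 in all, crops included, and the job is handed in when it is done.

Besides the shell and the picture viewer there is one more tool, called after "Call:" by a JSON object that holds its "op" and its "data", one argument or row to a line. carry_out: Moves the arm, as the interface text tells. Its arguments: {"type":"object","properties":{"linear":{"type":"array"},"angular":{"type":"array"},"hand":{"type":"array"},"force":{"type":"number"}},"required":["linear","angular","hand"]}

```bash
ls; mkdir -p pics; python3 - <<'E'
from rig import manip
import cv2
print(manip.get_state())
for n in("side","top"):
    im=manip.get_image(n); cv2.imwrite(f"pics/{n}0.png",im[:,:,::-1]); p=manip.camera_params(n); print(n,p)
E
```

```text
pics
{'clock': 0.0, 'qpos': array([ 1.18198910e+00,  2.76603394e-01,  1.50616317e+00, -7.50912743e-06,
        1.36072466e+00, -1.20984831e-01]), 'qd': array([ 0.00067592, -0.00045612, -0.00237875, -0.00084892, -0.0003659 ,
       -0.00044221]), 'effort': array([ 4.46206031e-04, -4.16768503e+01, -2.45811260e+01,  1.39409835e-04,
        1.10414889e-02, -1.17585293e-05]), 'position': array([0.15207549, 0.55429124, 0.40382267]), 'ee_rot': array([-2.35804488e-04,  1.33510497e-01,  9.91046944e-01, -9.19538338e-04]), 'contact_force': array([0.40394991, 0.81495172, 0.5475248 ]), 'moment': array([-0.03196547,  0.05688886, -0.00278514]), 'gripper_force': 0.0, 'width': 0.08530082618204701}
side {'fx': 498.98136480844033, 'fy': 498.98136480844033, 'cx': 319.79905357668554, 'cy': 197.0342788078072, 'view': array([[-0.89780645, -0.44032368,  0.0076579 ,  0.49229154],
       [-0.33690309,  0.67552857, -0.6558639 ,  0.31320917],
       [ 0.28361928, -0.59141881, -0.75484031,  1.1040866 ],
       [ 0.        ,  0.        ,  0.        ,  1.        ]])}
top {'fx': 438.5968708254874, 'fy': 438.5968708254874, 'cx': 322.6514122274485, 'cy': 199.54632832155235, 'view': array([[-0.01647862, -0.99984159, -0.00672693, -0.05460078],
       [-0.97619528,  0.01754338, -0.21618282,  0.58402864],
       [ 0.21626659,  0.0030044 , -0.97632973,  1.15670692],
       [ 0.        ,  0.        ,  0.        ,  1.        ]])}
```

View pics/side0.png

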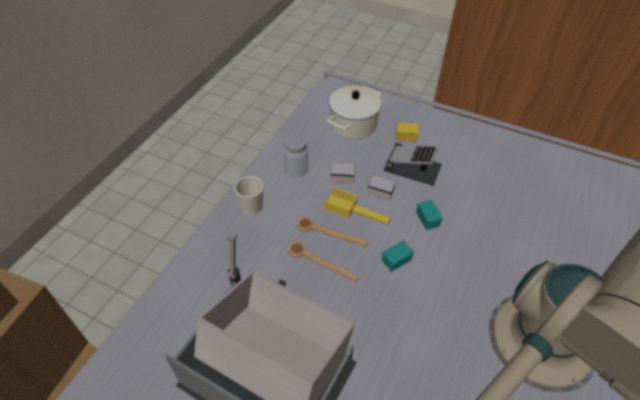

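View pics/top0.png

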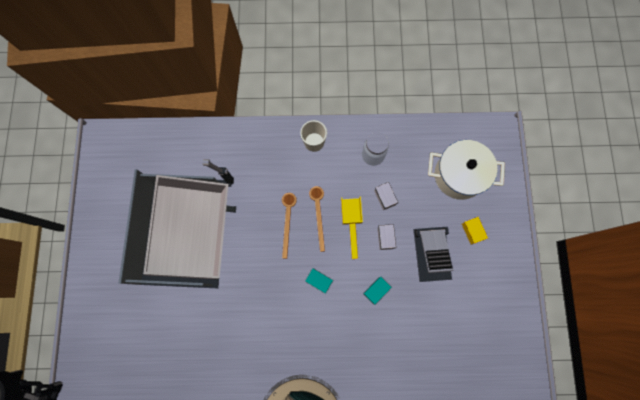

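```bash
cat > h.py <<'E'
import numpy as np,cv2
from rig import manip
P={n:manip.camera_params(n) for n in("side","top")}
def proj(n,X):
    p=P[n];c=p["view"]@np.append(X,1);return np.array([p["fx"]*c[0]/c[2]+p["cx"],p["fy"]*c[1]/c[2]+p["cy"]])
def ray(n,uv):
    p=P[n];V=p["view"];R=V[:3,:3];d=np.array([(uv[0]-p["cx"])/p["fx"],(uv[1]-p["cy"])/p["fy"],1])
    return -R.T@V[:3,3],R.T@d
def plane(n,uv,z):
    o,d=ray(n,uv);return o+d*(z-o[2])/d[2]
def tri(s,t):
    o1,d1=ray("side",s);o2,d2=ray("top",t)
    a=np.linalg.lstsq(np.c_[d1,-d2],o2-o1,rcond=None)[0]
    p,q=o1+d1*a[0],o2+d2*a[1];return (p+q)/2,np.linalg.norm(p-q)
HSV={"yellow":((20,150,110),(35,255,255)),"turq":((75,120,60),(95,255,255)),"wood":((3,90,90),(17,255,255))}
def blobs(im,c,amin=40):
    m=cv2.inRange(cv2.cvtColor(im,cv2.COLOR_RGB2HSV),*HSV[c])
    cs=cv2.findContours(m,cv2.RETR_EXTERNAL,cv2.CHAIN_APPROX_NONE)[0]
    return [k for k in cs if cv2.contourArea(k)>amin]
E
python3 - <<'E'
from h import *
a=cv2.imread("pics/top0.png");b=cv2.imread("pics/side0.png")
cv2.imwrite("pics/c1.png",cv2.resize(a[110:310,270:510],None,fx=3,fy=3,interpolation=cv2.INTER_CUBIC))
cv2.imwrite("pics/c2.png",cv2.resize(b[80:280,230:470],None,fx=3,fy=3,interpolation=cv2.INTER_CUBIC))
c=np.hstack([cv2.resize(a[140:300,115:245],None,fx=3,fy=3,interpolation=cv2.INTER_CUBIC),cv2.resize(b[220:400,160:365],(410,480*0+360),interpolation=cv2.INTER_CUBIC)[:480] if 0 else cv2.copyMakeBorder(cv2.resize(b[220:400,160:365],(410,360),interpolation=cv2.INTER_CUBIC),0,120,0,0,cv2.BORDER_CONSTANT)])
cv2.imwrite("pics/c3.png",c)
for n,im in(("top",a),("side",b)):
    for col in HSV:
        for k in blobs(im[:,:,::-1].copy(),col):
            (u,v),s,an=cv2.minAreaRect(k)
            if v<115 or u<230 and n=="top" or u>470+20*(n=="top"): continue
            print(n,col,np.round([u,v,*s,an],1),plane(n,(u,v),.01).round(3))
E
```

```text
top yellow [474.3 230.2  23.9  18.1  66. ] [ 0.497 -0.496  0.01 ]
top yellow [352.7 227.9  60.5  19.7  85.6] [ 0.51  -0.149  0.01 ]
top turq [377.  290.   15.6  24.   45. ] [ 0.335 -0.211  0.01 ]
top turq [318.7 280.4  23.8  15.4  31. ] [ 0.364 -0.05   0.01 ]
top wood [288.5 225.5  65.   13.   90. ] [0.52  0.035 0.01 ]
top wood [316.5 218.5  63.2  14.   89. ] [ 0.539 -0.046  0.01 ]
side yellow [357.3 208.5  64.4  21.5  20.6] [ 0.512 -0.153  0.01 ]
side yellow [407.  131.5  15.   20.   90. ] [ 0.497 -0.505  0.01 ]
side turq [397.3 255.1  19.6  29.6  60.3] [ 0.364 -0.06   0.01 ]
side turq [428.6 214.1  28.3  18.4  59. ] [ 0.335 -0.22   0.01 ]
side wood [ 71.2 373.6  10.1  69.5  35.9] [0.867 0.521 0.01 ]
side wood [ 21.5 302.   43.   68.    0. ] [1.09  0.446 0.01 ]
side wood [321.7 264.3  73.2  14.2  31. ] [0.52  0.048 0.01 ]
side wood [332.6 230.9  71.   12.6  13.6] [ 0.539 -0.056  0.01 ]
```

View pics/c1.png

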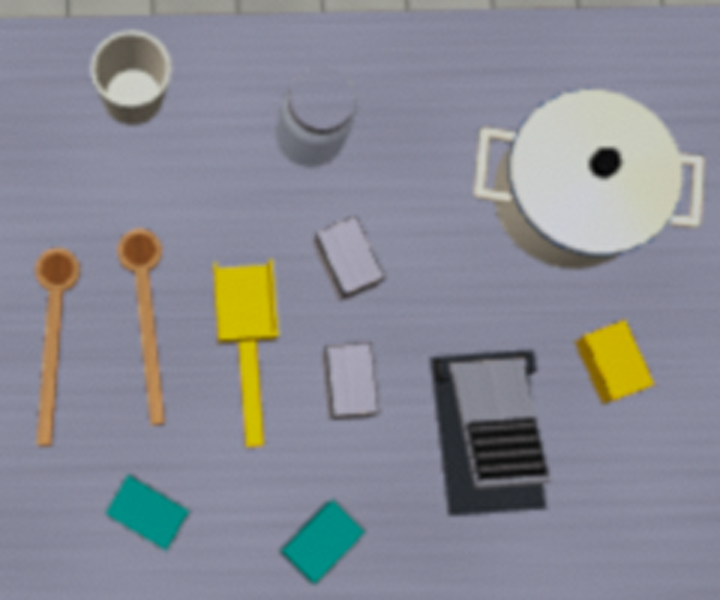

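View pics/c2.png

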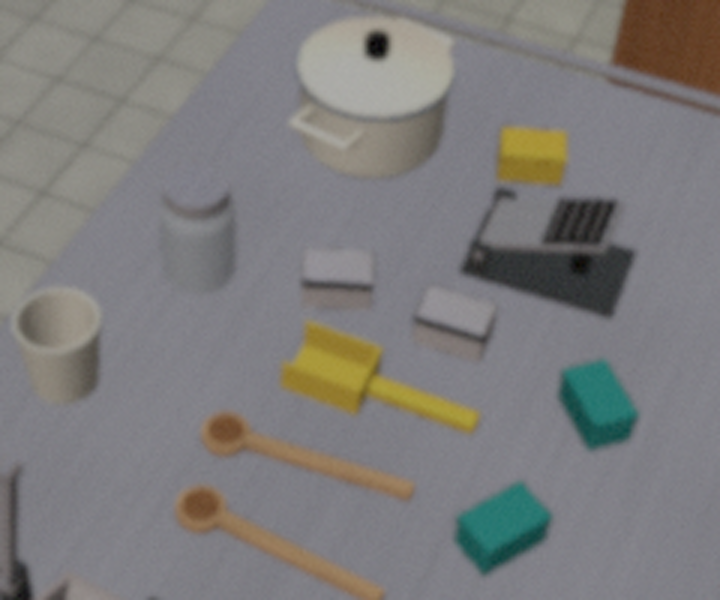

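View pics/c3.png

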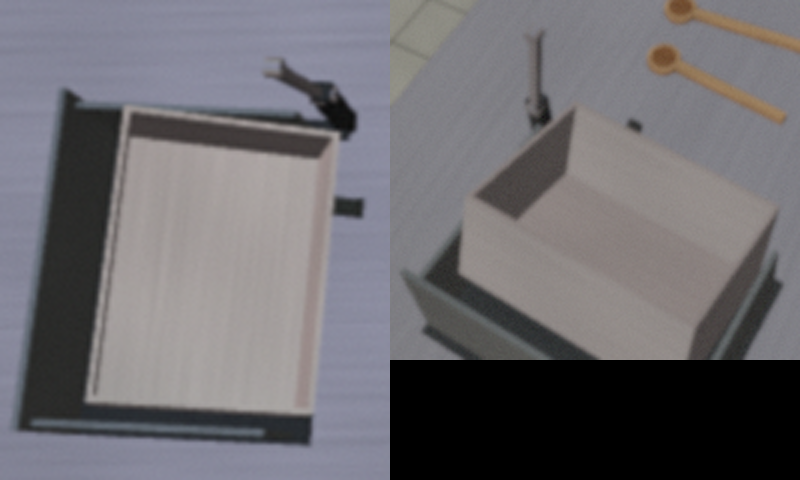

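```bash
python3 - <<'E'
from h import *
c1=lambda u,v:(270+u/3-.33,110+v/3-.33)
c2=lambda u,v:(230+u/3-.33,80+v/3-.33)
c3t=lambda u,v:(115+u/3-.33,140+v/3-.33)
c3s=lambda u,v:(160+(u-390)/2-.25,220+v/2-.25)
D={"tin1":(c2(338,267),c1(349,256)),"tin2":(c2(455,310),c1(352,380)),
"sp1bowl":(c2(201,507),c1(57,270)),"sp1tail":(c2(378,597),c1(45,445)),"sp2bowl":(c2(225,433),c1(139,250)),"sp2tail":(c2(408,490),c1(156,423)),
"sctail":(c2(475,418),c1(254,445)),"scneck":(c2(373,384),c1(249,340)),"pad":(c2(583,222),c1(508,450)),
"padfar":(c2(488,247),c1(460,362)),"padfreeL":(c2(604,251),c1(478,484)),"padfreeR":(c2(617,202),c1(547,478)),
"hooktip":(c3s(536,35),c3t(272,66)),"hookpiv":(c3s(540,112),c3t(348,125)),"catch":(c3s(637,126),c3t(349,207)),
"FF":(c3s(578,107),c3t(338,132)),"BF":(c3s(470,197),c3t(125,108)),"FN":(c3s(775,212),c3t(312,413)),"BN":(c3s(690,355),c3t(88,402))}
for k,(s,t) in D.items():
    p,e=tri(s,t);print(k,p.round(4),round(e*1000,1))
# tin outlines on top plane z=.04 (top view)
for nm,pts in{"tin1":[(317,235),(357,217),(383,275),(345,292)],"tin2":[(326,346),(371,343),(377,411),(332,417)]}.items():
    q=np.array([plane("top",c1(*x),.04)[:2] for x in pts]);print(nm,q.mean(0).round(4),cv2.minAreaRect((q*1000).astype(np.float32)))
E
```

```text
tin1 [ 0.5988 -0.2451  0.038 ] 0.2
tin2 [ 0.4808 -0.242   0.0392] 1.0
sp1bowl [0.596  0.0343 0.0104] 0.3
sp1tail [0.429  0.0461 0.0064] 2.2
sp2bowl [ 0.6149 -0.0454  0.008 ] 0.7
sp2tail [ 0.4475 -0.0591  0.0095] 1.9
sctail [ 0.424  -0.1506  0.0172] 0.7
scneck [ 0.5221 -0.1496  0.0129] 3.6
pad [ 0.4101 -0.3752  0.0654] 2.2
padfar [ 0.4926 -0.3477  0.0222] 10.4
padfreeL [ 0.3805 -0.3459  0.0669] 2.0
padfreeR [ 0.3863 -0.4052  0.0749] 2.1
hooktip [0.6366 0.2131 0.2525] 4.8
hookpiv [0.6519 0.1961 0.0682] 26.0
catch [0.5512 0.1813 0.1006] 5.9
FF [0.6188 0.1918 0.1062] 6.8
BF [0.6263 0.3578 0.1787] 2.5
FN [0.3732 0.2083 0.1032] 1.4
BN [0.3814 0.3858 0.1444] 2.8
tin1 [ 0.5996 -0.2462] ((599.8759155273438, -246.79940795898438), (60.93874740600586, 42.39640808105469), 23.29032325744629)
tin2 [ 0.4811 -0.2415] ((480.3800354003906, -241.59005737304688), (66.75041198730469, 42.13512420654297), 2.265031576156616)
```

Picture findings: in the top view spoons lie at about (288,226) and (317,219), the scoop at (352,228), and the light metal tins at (386,195) and (387,237). The pedal pad is at (439,260), the bin rim spans (144–228, 176–278), and the hook is near (206,162)–(231,182).

Tin candidates: silver tins at (386,195) and (387,237), turquoise at (319,280) and (377,290), yellow at (475,231). I choose the two silver ones, and the close crop confirms them. All five items are present.

Brake pedal first.

Call:
{"op": "carry_out", "data": {
  "linear": [
    [0.05, -0.065, 0],
    [0.05, -0.065, 0],
    [0.05, -0.065, 0],
    [0.05, -0.065, 0],
    [0.05, -0.065, 0],
    [0.05, -0.065, 0],
    [0.05, -0.065, 0],
    [0.05, -0.065, 0]
  ],
  "angular": [
    [0, 0, 0.835],
    [0, 0, 0.835],
    [0, 0, 0.835],
    [0, 0, 0.835],
    [0, 0, 0],
    [0, 0, 0],
    [0, 0, 0],
    [0, 0, 0]
  ],
  "hand": [0, 0, 0, 0, 0, 0, 0, 0]
}}

```text
clock: 0.77
position: [0.3527, 0.2927, 0.4046]
ee_rot: [-0.0, 0.0, 1.0, 0.0]
contact_force: [0.3, 0.7, 0.1]
width: -0.0002
gripper_force: 0.0
```

Call:
{"op": "carry_out", "data": {
  "linear": [
    [0.01, -0.08, 0],
    [0.01, -0.08, 0],
    [0.01, -0.08, 0],
    [0.01, -0.08, 0],
    [0.01, -0.08, 0],
    [0.01, -0.08, 0],
    [0.01, -0.08, 0],
    [0.01, -0.08, 0]
  ],
  "angular": [
    [0, 0, 0],
    [0, 0, 0],
    [0, 0, 0],
    [0, 0, 0],
    [0, 0, 0],
    [0, 0, 0],
    [0, 0, 0],
    [0, 0, 0]
  ],
  "hand": [0, 0, 0, 0, 0, 0, 0, 0]
}}

```text
clock: 1.43
position: [0.3916, -0.0273, 0.4047]
ee_rot: [0.0, 0.0, 1.0, 0.0]
contact_force: [0.8, 0.0, 0.5]
width: -0.0
gripper_force: 0.0
```

Call:
{"op": "carry_out", "data": {
  "linear": [
    [0.0045, -0.079, -0.02],
    [0.0045, -0.079, -0.02],
    [0.0045, -0.079, -0.02],
    [0.0045, -0.079, -0.02],
    [0.0045, -0.079, -0.02],
    [0.0045, -0.079, -0.02],
    [0.0045, -0.079, -0.02],
    [0, 0, 0]
  ],
  "angular": [
    [0, 0, 0],
    [0, 0, 0],
    [0, 0, 0],
    [0, 0, 0],
    [0, 0, 0],
    [0, 0, 0],
    [0, 0, 0],
    [0, 0, 0]
  ],
  "hand": [0, 0, 0, 0, 0, 0, 0, 0]
}}

```text
clock: 2.1
position: [0.4082, -0.3084, 0.3325]
ee_rot: [-0.0, 0.003, 1.0, -0.002]
contact_force: [-0.0, 0.2, 0.2]
width: -0.0001
gripper_force: 0.0
```

Call:
{"op": "carry_out", "data": {
  "linear": [
    [-0.003, -0.066, -0.05],
    [-0.003, -0.066, -0.05],
    [0, 0, -0.05],
    [0, 0, -0.03],
    [0, 0, -0.03],
    [0, 0, -0.02],
    [0, 0, -0.02],
    [0, 0, 0]
  ],
  "angular": [
    [0, 0, 0],
    [0, 0, 0],
    [0, 0, 0],
    [0, 0, 0],
    [0, 0, 0],
    [0, 0, 0],
    [0, 0, 0],
    [0, 0, 0]
  ],
  "hand": [0, 0, 0, 0, 0, 0, 0, 0]
}}

```text
clock: 2.77
position: [0.4037, -0.3679, 0.2131]
ee_rot: [-0.002, -0.001, 1.0, -0.0]
contact_force: [-9.1, 2.2, 22.1]
width: 0.0
gripper_force: 11.0
```

Call:
{"op": "carry_out", "data": {
  "linear": [
    [0, 0, 0],
    [0, 0, 0],
    [0, 0, 0],
    [0, 0, 0]
  ],
  "angular": [
    [0, 0, 0],
    [0, 0, 0],
    [0, 0, 0],
    [0, 0, 0]
  ],
  "hand": [0, 0, 0, 0]
}}

```text
clock: 3.1
position: [0.4035, -0.3678, 0.213]
ee_rot: [-0.002, -0.001, 1.0, -0.001]
contact_force: [-9.6, 2.5, 24.2]
width: 0.0001
gripper_force: 12.4
```

```bash
python3 - <<'E'
from h import *
im=manip.get_image("side")[:,:,::-1]
cv2.imwrite("pics/s1.png",cv2.resize(im[90:250,330:490],None,fx=3.5,fy=3.5,interpolation=cv2.INTER_CUBIC))
s=manip.get_state();print(s["position"],s["contact_force"])
E
```

```text
[ 0.40351202 -0.36778703  0.2130123 ] [-9.27165775  1.3619124  24.47151107]
```

View pics/s1.png

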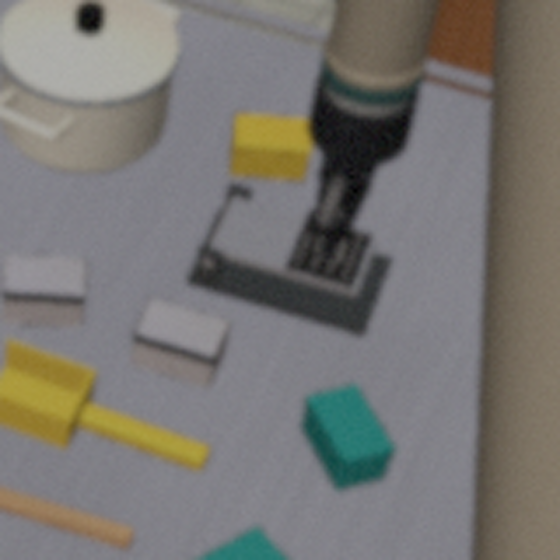

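The pedal is level on its stop with 24 N upward, so step 1 is met. Next is the first spoon, at about (0.539, 0.038).

Call:
{"op": "carry_out", "data": {
  "linear": [
    [0, 0, 0.08],
    [0, 0, 0.08],
    [0, 0, 0.08],
    [0.025, 0.075, 0],
    [0.025, 0.075, 0],
    [0.025, 0.075, 0],
    [0.025, 0.075, 0],
    [0.025, 0.075, 0]
  ],
  "angular": [
    [0, 0, 0],
    [0, 0, 0],
    [0, 0, 0],
    [0, 0, -0.9],
    [0, 0, 0],
    [0, 0, 0],
    [0, 0, 0],
    [0, 0, 0]
  ],
  "hand": [0, 0, 0, 0.5, 0.5, 0.5, 0.5, 0.5]
}}

```text
clock: 3.82
position: [0.4673, -0.1783, 0.3298]
ee_rot: [-0.0, 0.037, 0.999, 0.0]
contact_force: [0.9, -0.1, 0.9]
width: 0.0427
gripper_force: 0.0
```

Call:
{"op": "carry_out", "data": {
  "linear": [
    [0.025, 0.075, 0],
    [0.025, 0.075, 0],
    [0.025, 0.075, 0],
    [0.025, 0.075, 0],
    [0.025, 0.075, 0],
    [0.02, 0.06, 0],
    [0, 0, 0]
  ],
  "angular": [
    [0, 0, 0],
    [0, 0, 0],
    [0, 0, 0],
    [0, 0, 0],
    [0, 0, 0],
    [0, 0, 0],
    [0, 0, 0]
  ],
  "hand": [0.5, 0.5, 0.5, 0.5, 0.5, 0.5, 0.5]
}}

```text
clock: 4.4
position: [0.5408, 0.0423, 0.3296]
ee_rot: [0.001, 0.034, 0.999, 0.002]
contact_force: [0.2, -0.1, 0.2]
width: 0.0431
gripper_force: 0.0
```

```bash
cat > look.py <<'E'
from h import *
im=manip.get_image("top")
s=manip.get_state();print(s["clock"],s["position"].round(4),s["ee_rot"].round(4),s["width"])
for col in("wood","yellow"):
    for k in blobs(im,col):
        (u,v),sz,an=cv2.minAreaRect(k)
        if v<115 or u<130 or u>465: continue
        q=np.array([plane("top",p[0],.012)[:2] for p in k]);
        (x,y),sz,an=cv2.minAreaRect((q*1000).astype(np.float32)); print(col,(u,v),round(x),round(y),np.round(sz),round(an,1))
E
python3 look.py
```

```text
4.45 [0.5401 0.04   0.3294] [-2.000e-04  3.380e-02  9.994e-01  4.000e-04] 0.04261947125150034
wood (316.4566650390625, 218.527099609375) 540 -45 [184.  41.] 0.0
yellow (352.7617492675781, 227.90292358398438) 511 -149 [175.  57.] 2.3
```

Call:
{"op": "carry_out", "data": {
  "linear": [
    [-0.002, -0.004, -0.08],
    [0, 0, -0.08],
    [0, 0, -0.08],
    [0, 0, -0.04],
    [0, 0, -0.028],
    [0, 0, 0],
    [0, 0, 0],
    [0, 0, 0]
  ],
  "angular": [
    [0, 0, 0],
    [0, 0, 0],
    [0, 0, 0],
    [0, 0, 0],
    [0, 0, 0],
    [0, 0, 0],
    [0, 0, 0],
    [0, 0, 0]
  ],
  "hand": [0.5, 0.5, 0.5, 0.5, 0.5, 0.5, 0, 0],
  "force": 40
}}

```text
clock: 5.12
position: [0.5388, 0.0343, 0.176]
ee_rot: [-0.0, 0.037, 0.999, -0.0]
contact_force: [-0.2, 1.2, 0.3]
width: 0.0193
gripper_force: 0.0
```

Call:
{"op": "carry_out", "data": {
  "linear": [
    [0, 0, 0],
    [0, 0, 0],
    [0, 0, 0]
  ],
  "angular": [
    [0, 0, 0],
    [0, 0, 0],
    [0, 0, 0]
  ],
  "hand": [0, 0, 0]
}}

```text
clock: 5.37
position: [0.539, 0.0349, 0.1765]
ee_rot: [0.001, 0.036, 0.999, -0.0]
contact_force: [0.7, 0.2, 2.3]
width: 0.0124
gripper_force: 41.6
```

Call:
{"op": "carry_out", "data": {
  "linear": [
    [0, 0, 0.04],
    [0, 0, 0.078],
    [0, 0, 0.078],
    [-0.024, 0, 0.078],
    [-0.024, 0, 0.078],
    [0, 0, 0.036],
    [0, 0, 0],
    [0, 0, 0]
  ],
  "angular": [
    [0, 0, 0],
    [0, 0, 0],
    [0, 0, 0],
    [0, 0, 0],
    [0, 0, 0],
    [0, 0, 0],
    [0, 0, 0],
    [0, 0, 0]
  ],
  "hand": [0, 0, 0, 0, 0, 0, 0, 0]
}}

```text
clock: 6.03
position: [0.5147, 0.0351, 0.3711]
ee_rot: [0.002, 0.036, 0.999, -0.0]
contact_force: [-1.0, 0.3, -0.1]
width: 0.0121
gripper_force: 41.3
```

Call:
{"op": "carry_out", "data": {
  "linear": [
    [0, 0.06, 0],
    [0, 0.08, 0],
    [0, 0.08, 0],
    [0, 0.08, 0],
    [0, 0.08, 0],
    [0, 0.06, 0],
    [0, 0.04, 0],
    [0, 0, 0]
  ],
  "angular": [
    [0, 0, 0],
    [0, 0, 0],
    [0, 0, 0],
    [0, 0, 0],
    [0, 0, 0],
    [0, 0, 0],
    [0, 0, 0],
    [0, 0, 0]
  ],
  "hand": [0, 0, 0, 0, 0, 0, 0, 0]
}}

```text
clock: 6.7
position: [0.5144, 0.2788, 0.3668]
ee_rot: [-0.002, 0.034, 0.999, 0.0]
contact_force: [0.7, -0.1, -0.3]
width: 0.0125
gripper_force: 41.3
```

```bash
python3 look.py; python3 - <<'E'
from h import *
a=manip.get_image("top")[:,:,::-1];b=manip.get_image("side")[:,:,::-1]
A=cv2.resize(a[130:310,110:290],(400,400),interpolation=cv2.INTER_CUBIC);B=cv2.resize(b[200:400,160:360],(400,400),interpolation=cv2.INTER_CUBIC)
cv2.imwrite("pics/d1.png",np.hstack([A,B]))
E
```

```text
6.75 [0.5144 0.2768 0.367 ] [-2.100e-03  3.460e-02  9.994e-01 -8.000e-04] 0.012691893369845898
wood (178.6558837890625, 242.08409118652344) 478 348 [ 19. 121.] 85.9
wood (316.0, 218.5) 540 -44 [ 41. 184.] 89.0
wood (184.75001525878906, 194.75001525878906) 616 337 [50. 53.] 46.6
yellow (352.7617492675781, 227.90292358398438) 511 -149 [175.  57.] 2.3
```

View pics/d1.png

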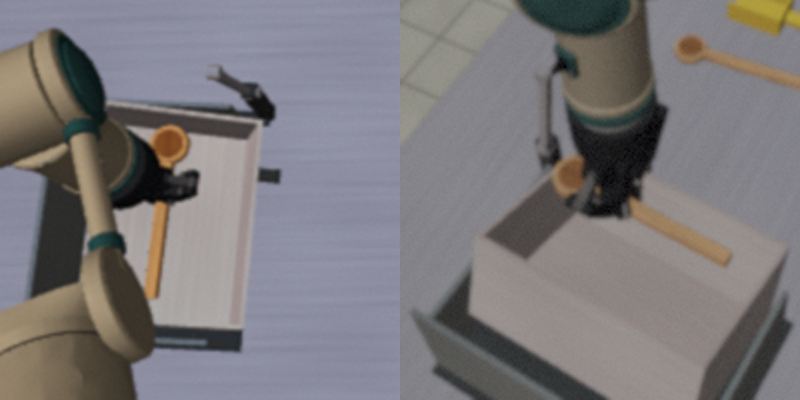

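The spoon is held level over the bin. I'll lower it and release.

Call:
{"op": "carry_out", "data": {
  "linear": [
    [0, 0, -0.08],
    [0, 0, -0.08],
    [0, 0, -0.06],
    [0, 0, -0.04],
    [0, 0, -0.018],
    [0, 0, 0],
    [0, 0, 0],
    [0, 0, 0]
  ],
  "angular": [
    [0, 0, 0],
    [0, 0, 0],
    [0, 0, 0],
    [0, 0, 0],
    [0, 0, 0],
    [0, 0, 0],
    [0, 0, 0],
    [0, 0, 0]
  ],
  "hand": [0, 0, 0, 0, 0, 0, 0, 0]
}}

```text
clock: 7.52
position: [0.5158, 0.2748, 0.2322]
ee_rot: [0.001, 0.037, 0.999, 0.001]
contact_force: [-0.3, -0.6, -0.3]
width: 0.0124
gripper_force: 41.3
```

Call:
{"op": "carry_out", "data": {
  "linear": [
    [0, 0, 0],
    [0, 0, 0],
    [0, 0, 0],
    [0, 0, 0.04],
    [0, 0, 0.08],
    [0, 0, 0.08],
    [0, 0, 0.08],
    [0, 0, 0.02]
  ],
  "angular": [
    [0, 0, 0],
    [0, 0, 0],
    [0, 0, 0],
    [0, 0, 0],
    [0, 0, 0],
    [0, 0, 0],
    [0, 0, 0],
    [0, 0, 0]
  ],
  "hand": [0.35, 0.35, 0.35, 0.35, 0.35, 0.35, 0.35, 0.35]
}}

```text
clock: 8.18
position: [0.5161, 0.2757, 0.3885]
ee_rot: [0.006, 0.036, 0.999, 0.003]
contact_force: [0.1, 0.9, 0.5]
width: 0.0297
gripper_force: 0.0
```

Call:
{"op": "carry_out", "data": {
  "linear": [
    [0.01, -0.081, 0],
    [0.01, -0.081, 0],
    [0.01, -0.081, 0],
    [0.01, -0.081, 0],
    [0.01, -0.081, 0],
    [0.01, -0.081, 0],
    [0.01, -0.081, 0],
    [0.01, -0.081, 0]
  ],
  "angular": [
    [0, 0, 0.5],
    [0, 0, 0.5],
    [0, 0, 0.5],
    [0, 0, 0.4],
    [0, 0, 0],
    [0, 0, 0],
    [0, 0, 0],
    [0, 0, 0]
  ],
  "hand": [0.5, 0.5, 0.5, 0.5, 0.5, 0.5, 0.5, 0.5]
}}

```text
clock: 8.85
position: [0.5546, -0.0508, 0.3812]
ee_rot: [0.001, -0.04, 0.999, -0.0]
contact_force: [0.7, 0.9, 0.4]
width: 0.043
gripper_force: 0.0
```

Call:
{"op": "carry_out", "data": {
  "linear": [
    [0, 0, -0.08],
    [0, 0, -0.08],
    [0, 0, -0.06],
    [0, 0, 0]
  ],
  "angular": [
    [0, 0, 0],
    [0, 0, 0],
    [0, 0, 0],
    [0, 0, 0]
  ],
  "hand": [0.5, 0.5, 0.5, 0.5]
}}

```text
clock: 9.18
position: [0.552, -0.0489, 0.2651]
ee_rot: [-0.006, -0.039, 0.999, 0.002]
contact_force: [-0.7, 0.0, -1.5]
width: 0.0428
gripper_force: 0.0
```

```bash
python3 look.py; python3 - <<'E'
from h import *
b=manip.get_image("side")[:,:,::-1]
cv2.imwrite("pics/d2.png",cv2.resize(b[130:400,160:480],None,fx=2.2,fy=2.2,interpolation=cv2.INTER_CUBIC))
E
```

```text
9.2333 [ 0.5535 -0.0489  0.2682] [-3.500e-03 -3.950e-02  9.992e-01  9.000e-04] 0.042789238044087206
wood (319.2499694824219, 220.74996948242188) 532 -54 [47. 14.] 7.2
wood (211.06707763671875, 233.54351806640625) 503 256 [193.  44.] 1.5
yellow (352.9958801269531, 227.95492553710938) 511 -150 [175.  57.] 3.6
```

View pics/d2.png

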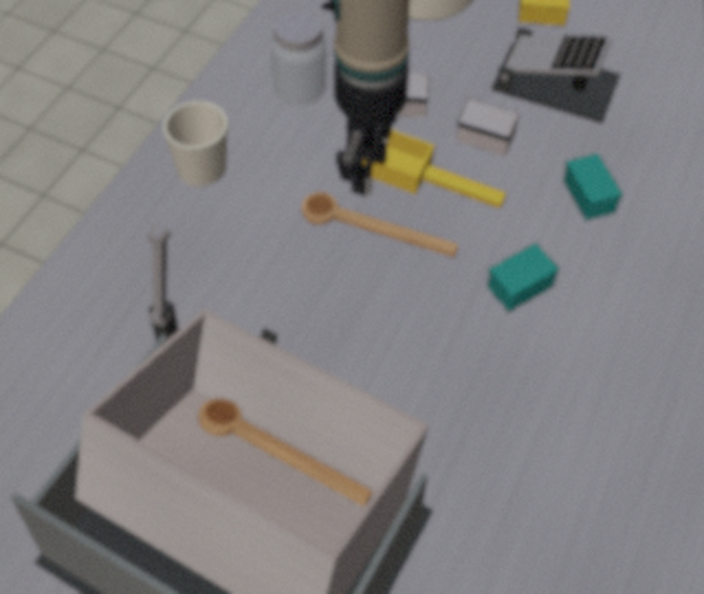

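Spoon 1 lies in the bin and spoon 2 has not moved (bowl at about (305,225) in the side view). Next I grip it.

Call:
{"op": "carry_out", "data": {
  "linear": [
    [0.006, 0, -0.07],
    [0, 0, -0.06],
    [0, 0, -0.04],
    [0, 0, -0.016],
    [0, 0, 0],
    [0, 0, 0],
    [0, 0, 0],
    [0, 0, 0]
  ],
  "angular": [
    [0, 0, 0],
    [0, 0, 0],
    [0, 0, 0],
    [0, 0, 0],
    [0, 0, 0],
    [0, 0, 0],
    [0, 0, 0],
    [0, 0, 0]
  ],
  "hand": [0.5, 0.5, 0.5, 0.5, 0.5, 0, 0, 0]
}}

```text
clock: 9.95
position: [0.5592, -0.0491, 0.1802]
ee_rot: [0.002, -0.04, 0.999, -0.001]
contact_force: [-0.1, 0.6, 3.1]
width: 0.0123
gripper_force: 39.6
```

Call:
{"op": "carry_out", "data": {
  "linear": [
    [0, 0, 0],
    [0, 0, 0],
    [0, 0, 0.04],
    [0, 0, 0.078],
    [0, 0, 0.078],
    [0, 0, 0.078],
    [0, 0, 0.078],
    [0, 0, 0.036]
  ],
  "angular": [
    [0, 0, 0],
    [0, 0, 0],
    [0, 0, 0],
    [0, 0, 0],
    [0, 0, 0],
    [0, 0, 0],
    [0, 0, 0],
    [0, 0, 0]
  ],
  "hand": [0, 0, 0, 0, 0, 0, 0, 0]
}}

```text
clock: 10.62
position: [0.5585, -0.0491, 0.3783]
ee_rot: [0.005, -0.04, 0.999, -0.001]
contact_force: [0.8, 0.3, 0.1]
width: 0.0123
gripper_force: 39.2
```

Call:
{"op": "carry_out", "data": {
  "linear": [
    [-0.02, 0.078, 0],
    [-0.02, 0.078, 0],
    [-0.02, 0.08, 0],
    [-0.02, 0.08, 0],
    [0, 0.082, 0],
    [0, 0.082, 0],
    [0, 0.082, 0],
    [0, 0.08, 0]
  ],
  "angular": [
    [0, 0, -0.5],
    [0, 0, -0.5],
    [0, 0, -0.5],
    [0, 0, -0.4],
    [0, 0, 0],
    [0, 0, 0],
    [0, 0, 0],
    [0, 0, 0]
  ],
  "hand": [0, 0, 0, 0, 0, 0, 0, 0]
}}

```text
clock: 11.28
position: [0.5171, 0.274, 0.3729]
ee_rot: [0.001, 0.036, 0.999, 0.0]
contact_force: [0.7, -0.8, -0.4]
width: 0.0124
gripper_force: 39.2
```

Call:
{"op": "carry_out", "data": {
  "linear": [
    [-0.004, 0.05, 0],
    [0, 0, -0.06],
    [0, 0, -0.08],
    [0, 0, -0.07],
    [0, 0, -0.05],
    [0, 0, -0.02],
    [0, 0, 0],
    [0, 0, 0]
  ],
  "angular": [
    [0, 0, 0],
    [0, 0, 0],
    [0, 0, 0],
    [0, 0, 0],
    [0, 0, 0],
    [0, 0, 0],
    [0, 0, 0],
    [0, 0, 0]
  ],
  "hand": [0, 0, 0, 0, 0, 0, 0, 0]
}}

```text
clock: 11.95
position: [0.5165, 0.2972, 0.2328]
ee_rot: [0.001, 0.036, 0.999, 0.0]
contact_force: [0.3, 0.5, -0.2]
width: 0.0122
gripper_force: 39.3
```

Call:
{"op": "carry_out", "data": {
  "linear": [
    [0, 0, 0],
    [0, 0, 0],
    [0, 0, 0],
    [0, 0, 0.04],
    [0, 0, 0.08],
    [0, 0, 0.08],
    [0, 0, 0.08],
    [0, 0, 0.03]
  ],
  "angular": [
    [0, 0, 0],
    [0, 0, 0],
    [0, 0, 0],
    [0, 0, 0],
    [0, 0, 0],
    [0, 0, 0],
    [0, 0, 0],
    [0, 0, 0]
  ],
  "hand": [0.35, 0.35, 0.35, 0.35, 0.35, 0.35, 0.35, 0.35]
}}

```text
clock: 12.62
position: [0.5168, 0.2974, 0.3942]
ee_rot: [0.005, 0.036, 0.999, 0.003]
contact_force: [0.6, 0.5, 0.7]
width: 0.03
gripper_force: 0.0
```

Call:
{"op": "carry_out", "data": {
  "linear": [
    [-0.002, -0.081, 0],
    [-0.002, -0.081, 0],
    [-0.002, -0.081, 0],
    [-0.002, -0.081, 0],
    [-0.002, -0.081, 0],
    [-0.002, -0.081, 0],
    [-0.002, -0.081, 0],
    [-0.002, -0.081, 0]
  ],
  "angular": [
    [0, 0, 0.5],
    [0, 0, 0.5],
    [0, 0, 0.4],
    [0, 0, 0],
    [0, 0, 0],
    [0, 0, 0],
    [0, 0, 0],
    [0, 0, 0]
  ],
  "hand": [0.5, 0.5, 0.5, 0.5, 0.5, 0.5, 0.5, 0.5]
}}

```text
clock: 13.28
position: [0.5073, -0.0288, 0.388]
ee_rot: [0.001, -0.02, 1.0, -0.0]
contact_force: [0.9, 0.3, -0.2]
width: 0.043
gripper_force: 0.0
```

Call:
{"op": "carry_out", "data": {
  "linear": [
    [-0.002, -0.081, 0],
    [-0.002, -0.081, 0],
    [-0.002, -0.081, 0],
    [0, 0, -0.08],
    [0, 0, -0.06],
    [0, 0, 0]
  ],
  "angular": [
    [0, 0, 0],
    [0, 0, 0],
    [0, 0, 0],
    [0, 0, 0],
    [0, 0, 0],
    [0, 0, 0]
  ],
  "hand": [0.5, 0.5, 0.5, 0.5, 0.5, 0.5]
}}

```text
clock: 13.78
position: [0.5025, -0.1487, 0.3124]
ee_rot: [-0.005, -0.019, 1.0, 0.002]
contact_force: [-1.6, 0.4, 0.8]
width: 0.0425
gripper_force: 0.0
```

```bash
python3 look.py; python3 - <<'E'
from h import *
b=manip.get_image("side")[:,:,::-1];a=manip.get_image("top")[:,:,::-1]
cv2.imwrite("pics/d3.png",np.hstack([cv2.resize(b[130:400,160:440],(415,400),interpolation=cv2.INTER_CUBIC),cv2.resize(a[150:310,300:450],(375,400),interpolation=cv2.INTER_CUBIC)]))
for k in blobs(b[:,:,::-1].copy(),"yellow"):
    print("side",cv2.minAreaRect(k))
E
```

```text
13.8333 [ 0.5036 -0.1485  0.315 ] [-0.0027 -0.0191  0.9998  0.0013] 0.04287010464316506
wood (202.63555908203125, 233.3651123046875) 504 282 [ 91. 196.] 89.0
yellow (353.4619445800781, 242.9669952392578) 467 -150 [86. 17.] 2.3
side ((357.3284606933594, 208.34671020507812), (64.41856384277344, 21.44437599182129), 19.98310661315918)
side ((407.0, 131.5), (15.0, 20.0), 90.0)
```

View pics/d3.png

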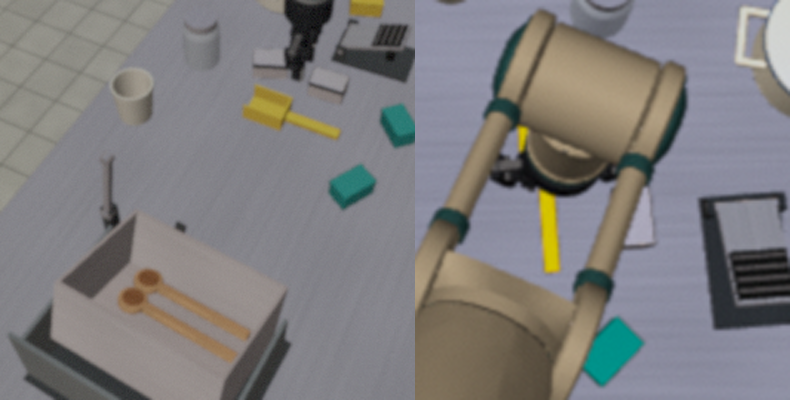

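Both spoons lie side by side in the bin, and the scoop is undisturbed. Gripping the scoop handle.

Call:
{"op": "carry_out", "data": {
  "linear": [
    [0.003, -0.003, -0.07],
    [0, 0, -0.08],
    [0, 0, -0.07],
    [0, 0, -0.04],
    [0, 0, -0.014],
    [0, 0, 0],
    [0, 0, 0],
    [0, 0, 0]
  ],
  "angular": [
    [0, 0, 0],
    [0, 0, 0],
    [0, 0, 0],
    [0, 0, 0],
    [0, 0, 0],
    [0, 0, 0],
    [0, 0, 0],
    [0, 0, 0]
  ],
  "hand": [0.5, 0.5, 0.5, 0.5, 0.5, 0.5, 0, 0]
}}

```text
clock: 14.6
position: [0.5078, -0.1503, 0.182]
ee_rot: [0.002, -0.02, 1.0, -0.001]
contact_force: [0.2, 1.5, 1.0]
width: 0.0196
gripper_force: 0.0
```

Call:
{"op": "carry_out", "data": {
  "linear": [
    [0, 0, 0],
    [0, 0, 0],
    [0, 0, 0],
    [0, 0, 0.04],
    [0, 0, 0.08],
    [0, 0, 0.08],
    [0, 0, 0.08],
    [0, 0, 0.08]
  ],
  "angular": [
    [0, 0, 0],
    [0, 0, 0],
    [0, 0, 0],
    [0, 0, 0],
    [0, 0, 0],
    [0, 0, 0],
    [0, 0, 0],
    [0, 0, 0]
  ],
  "hand": [0, 0, 0, 0, 0, 0, 0, 0]
}}

```text
clock: 15.27
position: [0.5058, -0.1498, 0.3628]
ee_rot: [0.001, -0.02, 1.0, -0.0]
contact_force: [1.0, -1.7, -0.4]
width: 0.0171
gripper_force: 41.0
```

Call:
{"op": "carry_out", "data": {
  "linear": [
    [0, 0.06, 0],
    [0, 0.08, 0],
    [0, 0.082, 0],
    [0, 0.082, 0],
    [0, 0.082, 0],
    [0, 0.082, 0],
    [0, 0.082, 0],
    [0, 0.082, 0]
  ],
  "angular": [
    [0, 0, -0.5],
    [0, 0, -0.5],
    [0, 0, -0.4],
    [0, 0, 0],
    [0, 0, 0],
    [0, 0, 0],
    [0, 0, 0],
    [0, 0, 0]
  ],
  "hand": [0, 0, 0, 0, 0, 0, 0, 0]
}}

```text
clock: 15.93
position: [0.5057, 0.1679, 0.361]
ee_rot: [0.001, 0.036, 0.999, 0.0]
contact_force: [0.9, -0.7, -0.9]
width: 0.0168
gripper_force: 41.0
```

Call:
{"op": "carry_out", "data": {
  "linear": [
    [-0.004, 0.082, 0],
    [-0.002, 0.082, 0],
    [0, 0.08, 0],
    [0, 0.04, 0],
    [0, 0, 0],
    [0, 0, 0]
  ],
  "angular": [
    [0, 0, 0],
    [0, 0, 0],
    [0, 0, 0],
    [0, 0, 0],
    [0, 0, 0],
    [0, 0, 0]
  ],
  "hand": [0, 0, 0, 0, 0, 0]
}}

```text
clock: 16.43
position: [0.5029, 0.3089, 0.3603]
ee_rot: [0.0, 0.035, 0.999, -0.0]
contact_force: [0.2, 0.3, -1.6]
width: 0.0169
gripper_force: 41.0
```

Call:
{"op": "carry_out", "data": {
  "linear": [
    [0, 0, -0.08],
    [0, 0, -0.06],
    [0, 0, -0.04],
    [0, 0, -0.03],
    [0, 0, 0],
    [0, 0, 0],
    [0, 0, 0]
  ],
  "angular": [
    [0, 0, 0],
    [0, 0, 0],
    [0, 0, 0],
    [0, 0, 0],
    [0, 0, 0],
    [0, 0, 0],
    [0, 0, 0]
  ],
  "hand": [0, 0, 0, 0, 0, 0, 0]
}}

```text
clock: 17.02
position: [0.5041, 0.3073, 0.2561]
ee_rot: [0.001, 0.037, 0.999, 0.0]
contact_force: [-0.4, 1.2, 0.4]
width: 0.0166
gripper_force: 41.0
```

Call:
{"op": "carry_out", "data": {
  "linear": [
    [0, 0, 0],
    [0, 0, 0],
    [0, 0, 0],
    [0, 0, 0.04],
    [0, 0, 0.08],
    [0, 0, 0.08],
    [0, 0, 0.06],
    [0, 0, 0]
  ],
  "angular": [
    [0, 0, 0],
    [0, 0, 0],
    [0, 0, 0],
    [0, 0, 0],
    [0, 0, 0],
    [0, 0, 0],
    [0, 0, 0],
    [0, 0, 0]
  ],
  "hand": [0.37, 0.37, 0.37, 0.37, 0.37, 0.37, 0.37, 0.37]
}}

```text
clock: 17.68
position: [0.5048, 0.3089, 0.3929]
ee_rot: [0.007, 0.036, 0.999, 0.003]
contact_force: [1.2, 0.4, 0.4]
width: 0.0314
gripper_force: 0.0
```

Call:
{"op": "carry_out", "data": {
  "linear": [
    [-0.0035, -0.082, 0],
    [-0.0035, -0.082, 0],
    [-0.0035, -0.082, 0],
    [-0.0035, -0.082, 0],
    [-0.0035, -0.082, 0],
    [-0.0035, -0.082, 0],
    [-0.0035, -0.082, 0],
    [-0.0035, -0.082, 0]
  ],
  "angular": [
    [0, 0, 0.5],
    [0, 0, 0.5],
    [0, 0, 0.4],
    [0, 0, 0],
    [0, 0, 0],
    [0, 0, 0],
    [0, 0, 0],
    [0, 0, 0]
  ],
  "hand": [0.8, 0.8, 0.8, 0.8, 0.8, 0.8, 0.8, 0.8]
}}

```text
clock: 18.35
position: [0.4887, -0.0217, 0.3849]
ee_rot: [0.0, -0.02, 1.0, -0.0]
contact_force: [0.3, 0.0, 0.3]
width: 0.0682
gripper_force: 0.0
```

Call:
{"op": "carry_out", "data": {
  "linear": [
    [-0.0035, -0.082, 0],
    [-0.0035, -0.082, 0],
    [-0.0035, -0.082, 0],
    [-0.0035, -0.082, 0],
    [-0.0035, -0.082, 0],
    [-0.002, -0.036, 0],
    [0, 0, 0],
    [0, 0, 0]
  ],
  "angular": [
    [0, 0, 0],
    [0, 0, 0],
    [0, 0, 0],
    [0, 0, 0],
    [0, 0, 0],
    [0, 0, 0],
    [0, 0, 0],
    [0, 0, 0]
  ],
  "hand": [0.8, 0.8, 0.8, 0.8, 0.8, 0.8, 0.8, 0.8]
}}

```text
clock: 19.02
position: [0.4794, -0.2437, 0.3844]
ee_rot: [-0.0, -0.019, 1.0, 0.001]
contact_force: [-1.2, -0.1, -0.4]
width: 0.0682
gripper_force: 0.0
```

```bash
python3 look.py; python3 - <<'E'
from h import *
b=manip.get_image("side")[:,:,::-1];a=manip.get_image("top")[:,:,::-1]
cv2.imwrite("pics/d4.png",np.hstack([cv2.resize(b[130:400,160:440],(415,400),interpolation=cv2.INTER_CUBIC),cv2.resize(a[150:310,110:260],(375,400),interpolation=cv2.INTER_CUBIC)]))
E
```

```text
19.0667 [ 0.4794 -0.2426  0.3844] [-2.000e-04 -1.930e-02  9.998e-01  8.000e-04] 0.06826775085225338
wood (190.8839569091797, 246.48634338378906) 465 312 [ 12. 117.] 86.0
wood (205.9864959716797, 233.08106994628906) 503 270 [ 51. 193.] 83.1
yellow (186.73362731933594, 228.99783325195312) 517 328 [ 65. 180.] 83.8
```

View pics/d4.png

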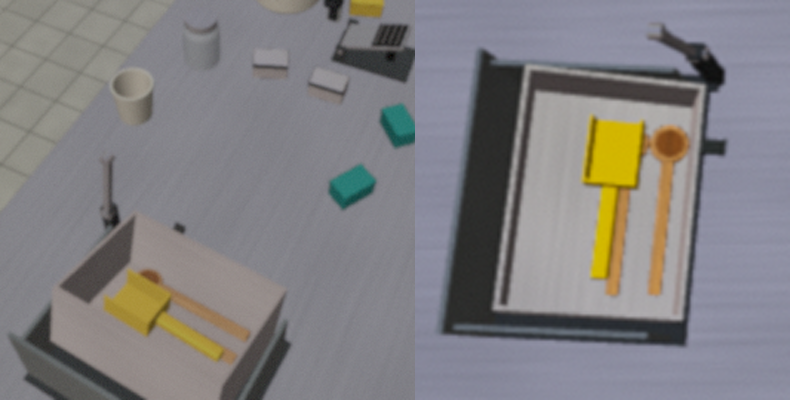

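The scoop lies in the bin over spoon 2, and both tins are still in place ((270,62) and (328,85) in the crop). Gripping the nearer tin.

Call:
{"op": "carry_out", "data": {
  "linear": [
    [0.002, 0, -0.08],
    [0, 0, -0.08],
    [0, 0, -0.08],
    [0, 0, -0.07],
    [0, 0, -0.06],
    [0, 0, -0.042],
    [0, 0, 0],
    [0, 0, 0]
  ],
  "angular": [
    [0, 0, 0],
    [0, 0, 0],
    [0, 0, 0],
    [0, 0, 0],
    [0, 0, 0],
    [0, 0, 0],
    [0, 0, 0],
    [0, 0, 0]
  ],
  "hand": [0.8, 0.8, 0.8, 0.8, 0.8, 0.8, 0.8, 0.8]
}}

```text
clock: 19.83
position: [0.4807, -0.2416, 0.1783]
ee_rot: [-0.001, -0.021, 1.0, 0.001]
contact_force: [-0.6, -0.3, -0.5]
width: 0.0682
gripper_force: 0.0
```

Call:
{"op": "carry_out", "data": {
  "linear": [
    [0, 0, 0],
    [0, 0, 0],
    [0, 0, 0],
    [0, 0, 0],
    [0, 0, 0.04],
    [0, 0, 0.08],
    [0, 0, 0.08],
    [0, 0, 0.08]
  ],
  "angular": [
    [0, 0, 0],
    [0, 0, 0],
    [0, 0, 0],
    [0, 0, 0],
    [0, 0, 0],
    [0, 0, 0],
    [0, 0, 0],
    [0, 0, 0]
  ],
  "hand": [0, 0, 0, 0, 0, 0, 0, 0],
  "force": 50
}}

```text
clock: 20.5
position: [0.4801, -0.2427, 0.3207]
ee_rot: [-0.0, -0.02, 1.0, 0.0]
contact_force: [0.6, -0.6, -1.5]
width: 0.0416
gripper_force: 50.7
```

Call:
{"op": "carry_out", "data": {
  "linear": [
    [0, 0, 0.08],
    [-0.006, 0.0795, 0],
    [-0.006, 0.0795, 0],
    [-0.006, 0.0795, 0],
    [-0.006, 0.0795, 0],
    [-0.006, 0.0795, 0],
    [-0.006, 0.0795, 0],
    [-0.006, 0.0795, 0]
  ],
  "angular": [
    [0, 0, -0.5],
    [0, 0, -0.5],
    [0, 0, -0.4],
    [0, 0, 0],
    [0, 0, 0],
    [0, 0, 0],
    [0, 0, 0],
    [0, 0, 0]
  ],
  "hand": [0, 0, 0, 0, 0, 0, 0, 0]
}}

```text
clock: 21.17
position: [0.4586, 0.037, 0.3595]
ee_rot: [0.001, 0.037, 0.999, 0.0]
contact_force: [1.2, 0.5, -1.1]
width: 0.0413
gripper_force: 50.8
```

Call:
{"op": "carry_out", "data": {
  "linear": [
    [-0.006, 0.0795, 0],
    [-0.006, 0.0795, 0],
    [-0.006, 0.0795, 0],
    [-0.006, 0.0795, 0],
    [-0.006, 0.0795, 0],
    [-0.006, 0.079, 0],
    [0, 0, 0],
    [0, 0, 0]
  ],
  "angular": [
    [0, 0, 0],
    [0, 0, 0],
    [0, 0, 0],
    [0, 0, 0],
    [0, 0, 0],
    [0, 0, 0],
    [0, 0, 0],
    [0, 0, 0]
  ],
  "hand": [0, 0, 0, 0, 0, 0, 0, 0]
}}

```text
clock: 21.83
position: [0.4409, 0.2753, 0.3591]
ee_rot: [0.0, 0.034, 0.999, 0.0]
contact_force: [-0.2, -0.6, -1.2]
width: 0.0412
gripper_force: 51.0
```

Call:
{"op": "carry_out", "data": {
  "linear": [
    [0, 0, -0.08],
    [0, 0, -0.06],
    [0, 0, -0.05],
    [0, 0, -0.026],
    [0, 0, 0],
    [0, 0, 0]
  ],
  "angular": [
    [0, 0, 0],
    [0, 0, 0],
    [0, 0, 0],
    [0, 0, 0],
    [0, 0, 0],
    [0, 0, 0]
  ],
  "hand": [0, 0, 0, 0, 0, 0]
}}

```text
clock: 22.33
position: [0.4418, 0.2723, 0.2507]
ee_rot: [-0.001, 0.037, 0.999, -0.0]
contact_force: [-0.5, -0.4, 0.0]
width: 0.0415
gripper_force: 51.0
```

Call:
{"op": "carry_out", "data": {
  "linear": [
    [0, 0, 0],
    [0, 0, 0],
    [0, 0, 0],
    [0, 0, 0.04],
    [0, 0, 0.08],
    [0, 0, 0.08],
    [0, 0, 0.06],
    [0, 0, 0]
  ],
  "angular": [
    [0, 0, 0],
    [0, 0, 0],
    [0, 0, 0],
    [0, 0, 0],
    [0, 0, 0],
    [0, 0, 0],
    [0, 0, 0],
    [0, 0, 0]
  ],
  "hand": [0.62, 0.62, 0.62, 0.62, 0.62, 0.62, 0.62, 0.62]
}}

```text
clock: 23.0
position: [0.4433, 0.2744, 0.3887]
ee_rot: [0.007, 0.036, 0.999, 0.004]
contact_force: [1.1, -0.2, 0.8]
width: 0.0527
gripper_force: 0.0
```

Call:
{"op": "carry_out", "data": {
  "linear": [
    [0.022, -0.074, 0],
    [0.022, -0.074, 0],
    [0.022, -0.074, 0],
    [0.022, -0.074, 0],
    [0.022, -0.074, 0],
    [0.022, -0.074, 0],
    [0.022, -0.074, 0],
    [0.022, -0.074, 0]
  ],
  "angular": [
    [0, 0, 0.75],
    [0, 0, 0.75],
    [0, 0, 0.75],
    [0, 0, 0.75],
    [0, 0, 0.75],
    [0, 0, 0.75],
    [0, 0, 0.75],
    [0, 0, 0.75]
  ],
  "hand": [0.8, 0.8, 0.8, 0.8, 0.8, 0.8, 0.8, 0.8]
}}

```text
clock: 23.67
position: [0.5297, -0.0243, 0.3814]
ee_rot: [0.001, -0.204, 0.979, -0.0]
contact_force: [1.0, -0.0, 1.0]
width: 0.0685
gripper_force: 0.0
```

Call:
{"op": "carry_out", "data": {
  "linear": [
    [0.022, -0.074, 0],
    [0.022, -0.074, 0],
    [0.022, -0.074, 0],
    [0.022, -0.074, 0],
    [0.022, -0.074, 0],
    [0.022, -0.074, 0],
    [0, 0, 0]
  ],
  "angular": [
    [0, 0, 0],
    [0, 0, 0],
    [0, 0, 0],
    [0, 0, 0],
    [0, 0, 0],
    [0, 0, 0],
    [0, 0, 0]
  ],
  "hand": [0.8, 0.8, 0.8, 0.8, 0.8, 0.8, 0.8]
}}

```text
clock: 24.25
position: [0.5971, -0.2513, 0.3804]
ee_rot: [0.001, -0.2, 0.98, -0.003]
contact_force: [-0.2, 0.1, 0.2]
width: 0.0686
gripper_force: 0.0
```

```bash
python3 look.py; python3 - <<'E'
from h import *
b=manip.get_image("side")[:,:,::-1];a=manip.get_image("top")[:,:,::-1]
cv2.imwrite("pics/d5.png",np.hstack([cv2.resize(b[130:400,160:440],(415,400),interpolation=cv2.INTER_CUBIC),cv2.resize(a[150:310,110:260],(375,400),interpolation=cv2.INTER_CUBIC)]))
print(plane("side",(295,172),0),plane("top",(374,160),0))
E
```

```text
24.3 [ 0.5962 -0.2482  0.3803] [ 3.000e-04 -2.003e-01  9.797e-01 -8.000e-04] 0.06812191762465489
wood (191.06153869628906, 246.50772094726562) 465 312 [ 12. 117.] 85.6
wood (206.85113525390625, 218.97378540039062) 543 270 [ 51. 116.] 76.4
yellow (187.03846740722656, 229.19232177734375) 516 326 [ 65. 183.] 85.1
[ 0.72894446 -0.20653321  0.        ] [ 0.7153862  -0.21988104  0.        ]
```

View pics/d5.png

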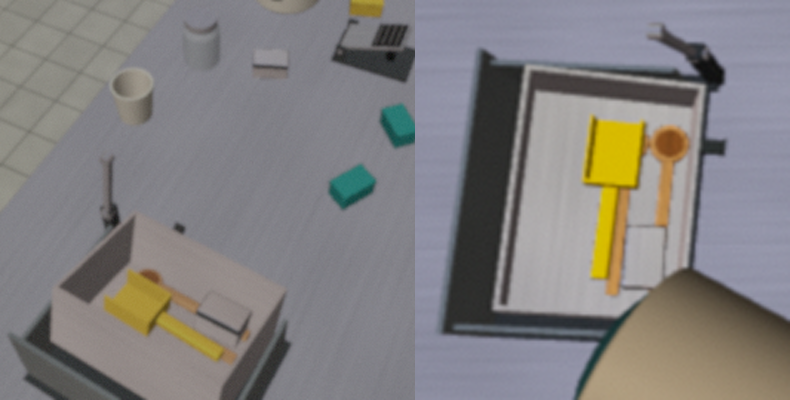

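Tin 2 sits on the spoon handles in the bin. The last tin is still at (270,62) in the crop, under the gripper. Gripping it.

Call:
{"op": "carry_out", "data": {
  "linear": [
    [0.006, 0.005, -0.08],
    [0, 0, -0.08],
    [0, 0, -0.08],
    [0, 0, -0.07],
    [0, 0, -0.06],
    [0, 0, -0.034],
    [0, 0, 0],
    [0, 0, 0]
  ],
  "angular": [
    [0, 0, 0],
    [0, 0, 0],
    [0, 0, 0],
    [0, 0, 0],
    [0, 0, 0],
    [0, 0, 0],
    [0, 0, 0],
    [0, 0, 0]
  ],
  "hand": [0.8, 0.8, 0.8, 0.8, 0.8, 0.8, 0.8, 0.8]
}}

```text
clock: 25.07
position: [0.5984, -0.2404, 0.1786]
ee_rot: [-0.001, -0.203, 0.979, 0.001]
contact_force: [0.6, -0.4, 1.2]
width: 0.0683
gripper_force: 0.0
```

Call:
{"op": "carry_out", "data": {
  "linear": [
    [0, 0, 0],
    [0, 0, 0],
    [0, 0, 0],
    [0, 0, 0],
    [0, 0, 0.04],
    [0, 0, 0.08],
    [0, 0, 0.08],
    [0, 0, 0.08]
  ],
  "angular": [
    [0, 0, 0],
    [0, 0, 0],
    [0, 0, 0],
    [0, 0, 0],
    [0, 0, 0],
    [0, 0, 0],
    [0, 0, 0],
    [0, 0, 0]
  ],
  "hand": [0, 0, 0, 0, 0, 0, 0, 0]
}}

```text
clock: 25.73
position: [0.5981, -0.2417, 0.3204]
ee_rot: [-0.0, -0.202, 0.979, 0.0]
contact_force: [1.0, -0.3, -2.2]
width: 0.0415
gripper_force: 51.1
```

Call:
{"op": "carry_out", "data": {
  "linear": [
    [0, 0, 0.08],
    [-0.019, 0.076, 0.02],
    [-0.019, 0.077, 0],
    [-0.019, 0.077, 0],
    [-0.019, 0.077, 0],
    [-0.019, 0.077, 0],
    [-0.019, 0.077, 0],
    [-0.019, 0.077, 0]
  ],
  "angular": [
    [0, 0, -0.745],
    [0, 0, -0.745],
    [0, 0, -0.745],
    [0, 0, -0.745],
    [0, 0, -0.745],
    [0, 0, -0.745],
    [0, 0, -0.745],
    [0, 0, -0.745]
  ],
  "hand": [0, 0, 0, 0, 0, 0, 0, 0]
}}

```text
clock: 26.4
position: [0.5308, 0.0287, 0.3693]
ee_rot: [0.0, 0.036, 0.999, 0.0]
contact_force: [0.3, 0.1, -1.3]
width: 0.0412
gripper_force: 51.3
```

Call:
{"op": "carry_out", "data": {
  "linear": [
    [-0.019, 0.077, 0],
    [-0.019, 0.077, 0],
    [-0.019, 0.077, 0],
    [-0.019, 0.077, 0],
    [-0.019, 0.077, 0],
    [-0.019, 0.077, 0],
    [-0.019, 0.077, 0],
    [-0.019, 0.07, 0]
  ],
  "angular": [
    [0, 0, 0],
    [0, 0, 0],
    [0, 0, 0],
    [0, 0, 0],
    [0, 0, 0],
    [0, 0, 0],
    [0, 0, 0],
    [0, 0, 0]
  ],
  "hand": [0, 0, 0, 0, 0, 0, 0, 0]
}}

```text
clock: 27.07
position: [0.4549, 0.3334, 0.3694]
ee_rot: [0.0, 0.035, 0.999, 0.0]
contact_force: [1.0, 0.5, -1.5]
width: 0.0413
gripper_force: 51.3
```

Call:
{"op": "carry_out", "data": {
  "linear": [
    [0, 0, 0],
    [0, 0, 0],
    [0, 0, 0]
  ],
  "angular": [
    [0, 0, 0],
    [0, 0, 0],
    [0, 0, 0]
  ],
  "hand": [0, 0, 0]
}}

```text
clock: 27.32
position: [0.4558, 0.3312, 0.3688]
ee_rot: [0.0, 0.034, 0.999, -0.0]
contact_force: [0.1, 0.5, -1.8]
width: 0.0417
gripper_force: 51.4
```

Call:
{"op": "carry_out", "data": {
  "linear": [
    [0, 0, -0.08],
    [0, 0, -0.05],
    [0, 0, -0.03],
    [0, 0, 0],
    [0, 0, 0]
  ],
  "angular": [
    [0, 0, 0],
    [0, 0, 0],
    [0, 0, 0],
    [0, 0, 0],
    [0, 0, 0]
  ],
  "hand": [0, 0, 0, 0, 0]
}}

```text
clock: 27.73
position: [0.4566, 0.33, 0.2885]
ee_rot: [-0.001, 0.036, 0.999, -0.001]
contact_force: [0.5, -0.5, -1.4]
width: 0.0413
gripper_force: 51.6
```

Call:
{"op": "carry_out", "data": {
  "linear": [
    [0, 0, 0],
    [0, 0, 0],
    [0, 0, 0],
    [0, 0, 0.04],
    [0, 0, 0.08],
    [0, 0, 0.08],
    [0.02, -0.07, 0],
    [0.02, -0.07, 0]
  ],
  "angular": [
    [0, 0, 0],
    [0, 0, 0],
    [0, 0, 0],
    [0, 0, 0],
    [0, 0, 0],
    [0, 0, 0],
    [0, 0, 0],
    [0, 0, 0]
  ],
  "hand": [0.62, 0.62, 0.62, 0.62, 0.62, 0.62, 0.62, 0.62]
}}

```text
clock: 28.4
position: [0.4767, 0.2624, 0.3932]
ee_rot: [0.004, 0.033, 0.999, 0.002]
contact_force: [1.2, -0.7, -0.6]
width: 0.0531
gripper_force: 0.0
```

Call:
{"op": "carry_out", "data": {
  "linear": [
    [0, -0.08, 0],
    [0, -0.08, 0],
    [0, -0.08, 0],
    [0, -0.08, 0],
    [0, -0.08, 0],
    [0, 0, 0]
  ],
  "angular": [
    [0, 0, 0],
    [0, 0, 0],
    [0, 0, 0],
    [0, 0, 0],
    [0, 0, 0],
    [0, 0, 0]
  ],
  "hand": [0, 0, 0, 0, 0, 0]
}}

```text
clock: 28.9
position: [0.4762, 0.0558, 0.3899]
ee_rot: [0.001, 0.038, 0.999, -0.002]
contact_force: [-0.4, 0.3, -0.4]
width: -0.0002
gripper_force: 0.0
```

```bash
python3 look.py; python3 - <<'E'
from h import *
b=manip.get_image("side")[:,:,::-1];a=manip.get_image("top")[:,:,::-1]
cv2.imwrite("pics/d6.png",np.hstack([cv2.resize(b[200:400,160:360],(400,400),interpolation=cv2.INTER_CUBIC),cv2.resize(a[150:310,110:260],(375,400),interpolation=cv2.INTER_CUBIC)]))
E
```

```text
28.95 [0.4762 0.0584 0.3899] [ 1.100e-03  3.770e-02  9.993e-01 -5.000e-04] -4.821557674783343e-05
yellow (185.9027099609375, 230.3162384033203) 512 328 [ 62. 181.] 76.0
```

View pics/d6.png

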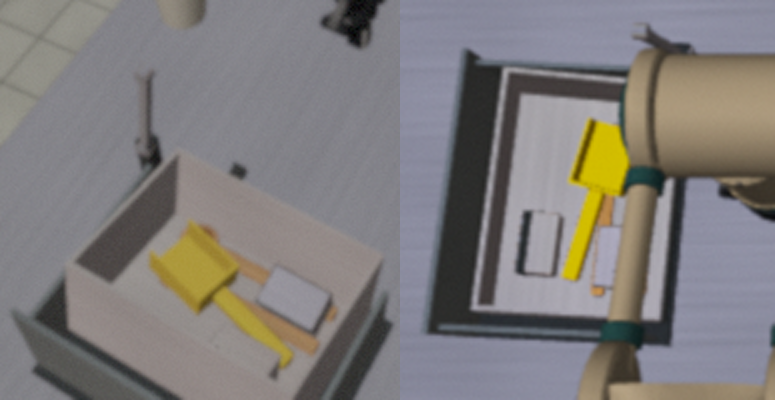

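All five items lie inside the bin. In the top crop the last tin is at (545,243) behind the scoop handle. Now the fingers go in front of the bin's front wall.

Call:
{"op": "carry_out", "data": {
  "linear": [
    [0.0085, 0.0485, -0.066],
    [0.0085, 0.0485, -0.066],
    [0.0085, 0.0485, -0.066],
    [0.0085, 0.0485, -0.066],
    [0, 0, 0],
    [0, 0, 0]
  ],
  "angular": [
    [0, 0, 0],
    [0, 0, 0],
    [0, 0, 0],
    [0, 0, 0],
    [0, 0, 0],
    [0, 0, 0]
  ],
  "hand": [0, 0, 0, 0, 0, 0]
}}

```text
clock: 29.55
position: [0.4923, 0.161, 0.255]
ee_rot: [-0.002, 0.032, 0.999, -0.0]
contact_force: [0.3, 0.3, 0.3]
width: 0.0002
gripper_force: 0.0
```

Call:
{"op": "carry_out", "data": {
  "linear": [
    [0.001, 0.02, 0],
    [0.001, 0.02, 0],
    [0.001, 0.015, 0],
    [0.001, 0.015, 0],
    [0.001, 0.015, 0],
    [0.001, 0.015, 0],
    [0, 0, 0]
  ],
  "angular": [
    [0, 0, 0],
    [0, 0, 0],
    [0, 0, 0],
    [0, 0, 0],
    [0, 0, 0],
    [0, 0, 0],
    [0, 0, 0]
  ],
  "hand": [0, 0, 0, 0, 0, 0, 0]
}}

```text
clock: 30.13
position: [0.4965, 0.2097, 0.2573]
ee_rot: [0.001, 0.035, 0.999, 0.001]
contact_force: [0.3, 1.1, 0.4]
width: 0.0001
gripper_force: 0.0
```

Call:
{"op": "carry_out", "data": {
  "linear": [
    [0.001, 0.01, 0],
    [0.001, 0.01, 0],
    [0, 0.008, 0]
  ],
  "angular": [
    [0, 0, 0],
    [0, 0, 0],
    [0, 0, 0]
  ],
  "hand": [0, 0, 0]
}}

```text
clock: 30.38
position: [0.4971, 0.2208, 0.2566]
ee_rot: [-0.0, 0.033, 0.999, -0.004]
contact_force: [1.8, -21.8, 7.8]
width: 0.0003
gripper_force: 10.7
```

```bash
python3 - <<'E'
from h import *
b=manip.get_image("side")[:,:,::-1];a=manip.get_image("top")[:,:,::-1]
cv2.imwrite("pics/d7.png",np.hstack([cv2.resize(b[200:400,160:360],(400,400),interpolation=cv2.INTER_CUBIC),cv2.resize(a[150:310,110:260],(375,400),interpolation=cv2.INTER_CUBIC)]))
E
```

```text
(no output)
```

View pics/d7.png

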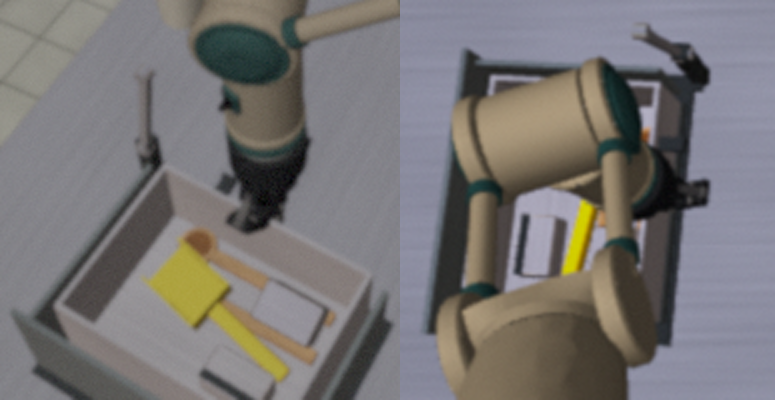

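Call:
{"op": "carry_out", "data": {
  "linear": [
    [0, 0.006, 0],
    [0, 0, 0],
    [0, 0, 0]
  ],
  "angular": [
    [0, 0, 0],
    [0, 0, 0],
    [0, 0, 0]
  ],
  "hand": [0, 0, 0]
}}

```text
clock: 30.73
position: [0.4971, 0.2214, 0.2567]
ee_rot: [-0.0, 0.033, 0.999, -0.006]
contact_force: [0.9, -20.3, 4.9]
width: 0.0
gripper_force: 10.0
```

```bash
python3 - <<'E'
from h import *
H=np.array([.4987,.240,.014]);x=np.array([.9978,-.066,0]);y=np.array([.066,.9978,0])
for th in(0,.03,.06,.1):
    z=np.array([0,0,1])
    f=lambda X,Y,Z:H+X*x+(Y*np.cos(th)-Z*np.sin(th))*y+(Y*np.sin(th)+Z*np.cos(th))*z
    pts=[(.125,0,.105),(.125,.182,.105),(-.125,0,.105)]
    print(th,[ (proj("side",f(*p))-[160,200]).round(1)*2 for p in pts],[((proj("top",f(*p))-[110,150])*2.5+[400,0]).round(0) for p in pts])
E
```

```text
0 [array([160., 166.]), array([ 47.2, 309.6]), array([369. , 277.8])] [array([654.,  81.]), array([486.,  73.]), array([629., 317.])]
0.03 [array([161.8, 163.8]), array([ 48.4, 304.4]), array([370.4, 275.2])] [array([657.,  81.]), array([487.,  72.]), array([632., 317.])]
0.06 [array([163.6, 161.8]), array([ 49.6, 299. ]), array([372. , 272.8])] [array([660.,  81.]), array([488.,  71.]), array([635., 317.])]
0.1 [array([165.8, 159. ]), array([ 51.4, 291.8]), array([374. , 269.4])] [array([664.,  81.]), array([490.,  69.]), array([639., 317.])]
```

Call:
{"op": "carry_out", "data": {
  "linear": [
    [0, 0.01, 0],
    [0, 0, 0],
    [0, 0, 0]
  ],
  "angular": [
    [0, 0, 0],
    [0, 0, 0],
    [0, 0, 0]
  ],
  "hand": [0, 0, 0]
}}

```text
clock: 30.98
position: [0.4972, 0.223, 0.2568]
ee_rot: [-0.001, 0.032, 0.999, -0.011]
contact_force: [2.4, -34.4, 8.6]
width: -0.0003
gripper_force: 17.2
```

The force rose to 34 N with hardly any motion, and the rim pixels match the shut pose, so the bin is shut. I back off and go round to the far side of the hook.

Call:
{"op": "carry_out", "data": {
  "linear": [
    [0, -0.06, 0],
    [0, -0.08, 0],
    [0, -0.02, 0.08],
    [0, 0, 0.08],
    [0, 0, 0.08],
    [0, 0, 0.07],
    [0.08, 0, 0],
    [0.08, 0, 0]
  ],
  "angular": [
    [0, 0, 0],
    [0, 0, 0],
    [0, 0, 0],
    [0, 0, 0],
    [0, 0, 0],
    [0, 0, 0],
    [0, 0, 0],
    [0, 0, 0]
  ],
  "hand": [0, 0, 0, 0, 0, 0, 0, 0]
}}

```text
clock: 31.65
position: [0.5771, 0.1511, 0.4162]
ee_rot: [0.004, 0.034, 0.999, 0.001]
contact_force: [0.3, -0.3, -0.1]
width: -0.0001
gripper_force: 0.0
```

Call:
{"op": "carry_out", "data": {
  "linear": [
    [0.08, 0, 0],
    [0.08, 0, 0],
    [0.06, 0, 0],
    [0, 0, 0],
    [0, 0, 0]
  ],
  "angular": [
    [0, 0, 0],
    [0, 0, 0],
    [0, 0, 0],
    [0, 0, 0],
    [0, 0, 0]
  ],
  "hand": [0, 0, 0, 0, 0]
}}

```text
clock: 32.07
position: [0.6885, 0.1507, 0.4096]
ee_rot: [-0.001, 0.035, 0.999, 0.0]
contact_force: [-0.5, -0.7, 0.1]
width: -0.0002
gripper_force: 0.0
```

```bash
python3 - <<'E'
from h import *
b=manip.get_image("side")[:,:,::-1];a=manip.get_image("top")[:,:,::-1]
cv2.imwrite("pics/d8.png",np.hstack([cv2.resize(b[180:380,160:360],(400,400),interpolation=cv2.INTER_CUBIC),cv2.resize(a[150:310,110:260],(375,400),interpolation=cv2.INTER_CUBIC)]))
s=manip.get_state();print(s["position"],s["ee_rot"])
E
```

```text
[0.68651131 0.15087554 0.41102956] [-1.12597064e-03  3.46278201e-02  9.99399610e-01  2.57324223e-04]
```

View pics/d8.png

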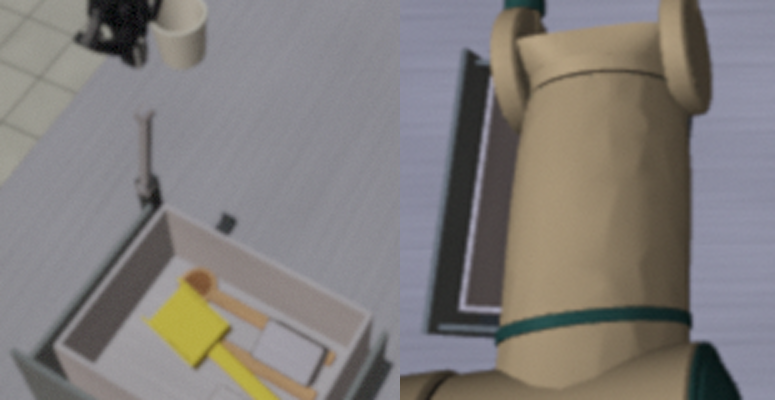

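Call:
{"op": "carry_out", "data": {
  "linear": [
    [0, 0.056, 0],
    [0, 0.056, 0],
    [0, 0, 0],
    [-0.06, 0.004, -0.006],
    [-0.06, 0.004, -0.006],
    [-0.048, 0.003, -0.022],
    [0, 0, 0]
  ],
  "angular": [
    [0, 0, 0],
    [0, 0, 0],
    [0, 0, 0],
    [0, 0, 0],
    [0, 0, 0],
    [0, 0, 0],
    [0, 0, 0]
  ],
  "hand": [0, 0, 0, 0, 0, 0, 0]
}}

```text
clock: 32.75
position: [0.5966, 0.2122, 0.3938]
ee_rot: [-0.004, 0.034, 0.999, -0.0]
contact_force: [-0.7, 0.1, -0.1]
width: -0.0001
gripper_force: 0.0
```

```bash
python3 - <<'E'
from h import *
b=manip.get_image("side")[:,:,::-1]
cv2.imwrite("pics/d9.png",cv2.resize(b[180:330,160:360],(800,600),interpolation=cv2.INTER_CUBIC))
s=manip.get_state();print(s["position"],s["ee_rot"])
E
```

```text
[0.59931208 0.21213702 0.39487319] [-1.51005519e-03  3.38564189e-02  9.99425538e-01 -2.37790464e-04]
```

View pics/d9.png

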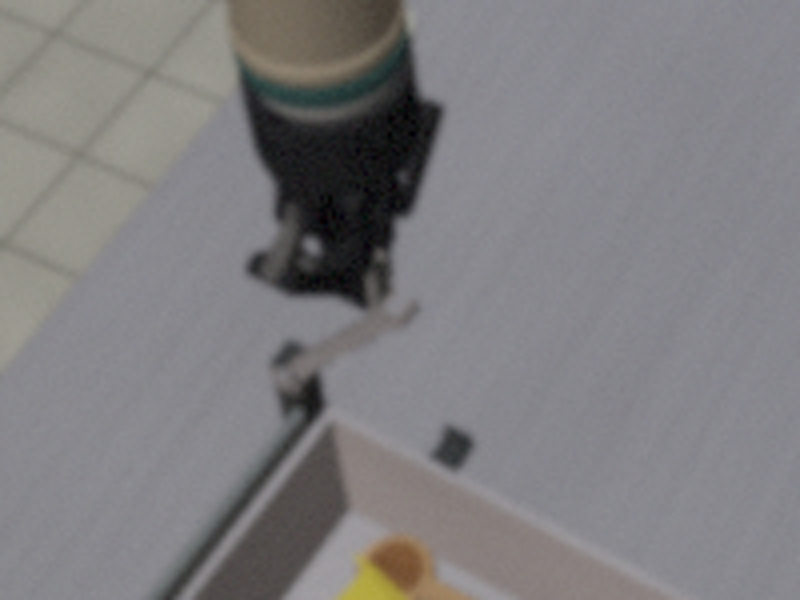

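The hook follows the finger (bar from (290,380) to (415,310) in the crop). Continuing the arc down.

Call:
{"op": "carry_out", "data": {
  "linear": [
    [-0.043, 0.003, -0.031],
    [-0.036, 0.002, -0.039],
    [-0.027, 0.002, -0.046],
    [-0.017, 0.001, -0.05],
    [-0.007, 0, -0.05],
    [0, 0, 0],
    [0, 0, 0]
  ],
  "angular": [
    [0, 0, 0],
    [0, 0, 0],
    [0, 0, 0],
    [0, 0, 0],
    [0, 0, 0],
    [0, 0, 0],
    [0, 0, 0]
  ],
  "hand": [0, 0, 0, 0, 0, 0, 0]
}}

```text
clock: 33.38
position: [0.5387, 0.2159, 0.2872]
ee_rot: [0.0, 0.035, 0.999, -0.0]
contact_force: [0.7, -0.3, 0.7]
width: -0.0001
gripper_force: 0.0
```

Call:
{"op": "carry_out", "data": {
  "linear": [
    [0, 0, -0.01],
    [0, 0, 0],
    [0, 0, 0]
  ],
  "angular": [
    [0, 0, 0],
    [0, 0, 0],
    [0, 0, 0]
  ],
  "hand": [0, 0, 0]
}}

```text
clock: 33.63
position: [0.5396, 0.2161, 0.2834]
ee_rot: [0.002, 0.035, 0.999, 0.001]
contact_force: [1.3, -0.7, 3.6]
width: -0.0002
gripper_force: 1.6
```

Call:
{"op": "carry_out", "data": {
  "linear": [
    [0, 0, -0.006],
    [0, 0, 0],
    [0, 0, 0]
  ],
  "angular": [
    [0, 0, 0],
    [0, 0, 0],
    [0, 0, 0]
  ],
  "hand": [0, 0, 0]
}}

```text
clock: 33.88
position: [0.5393, 0.2161, 0.283]
ee_rot: [0.003, 0.035, 0.999, 0.001]
contact_force: [-2.5, -0.3, 17.6]
width: -0.0002
gripper_force: 9.0
```

Call:
{"op": "carry_out", "data": {
  "linear": [
    [0, 0, -0.006],
    [0, 0, 0],
    [0, 0, 0]
  ],
  "angular": [
    [0, 0, 0],
    [0, 0, 0],
    [0, 0, 0]
  ],
  "hand": [0, 0, 0]
}}

```text
clock: 34.13
position: [0.5391, 0.2161, 0.2826]
ee_rot: [0.004, 0.035, 0.999, 0.001]
contact_force: [-6.7, -2.5, 32.3]
width: -0.0002
gripper_force: 16.0
```

Call:
{"op": "carry_out", "data": {
  "linear": [
    [0, 0, 0.04],
    [0, 0, 0.08],
    [0, 0, 0.06],
    [0, -0.08, 0],
    [-0.018, -0.08, 0],
    [-0.018, -0.08, 0],
    [-0.018, -0.08, 0],
    [-0.018, -0.08, 0]
  ],
  "angular": [
    [0, 0, 0],
    [0, 0, 0],
    [0, 0, 0],
    [0, 0, 0],
    [0, 0, 0.45],
    [0, 0, 0.45],
    [0, 0, 0],
    [0, 0, 0]
  ],
  "hand": [0, 0, 0, 0, 0, 0, 0, 0]
}}

```text
clock: 34.8
position: [0.5014, 0.0145, 0.3662]
ee_rot: [0.0, -0.002, 1.0, -0.0]
contact_force: [0.5, 0.2, -0.2]
width: 0.0002
gripper_force: 0.0
```

Call:
{"op": "carry_out", "data": {
  "linear": [
    [-0.018, -0.08, 0],
    [-0.018, -0.08, 0],
    [-0.018, -0.08, 0],
    [-0.018, -0.08, 0],
    [-0.018, -0.08, 0],
    [-0.018, -0.08, 0],
    [-0.018, -0.08, 0],
    [-0.018, -0.08, 0]
  ],
  "angular": [
    [0, 0, 0],
    [0, 0, 0],
    [0, 0, 0],
    [0, 0, 0],
    [0, 0, 0],
    [0, 0, 0],
    [0, 0, 0],
    [0, 0, 0]
  ],
  "hand": [0, 0, 0, 0, 0, 0, 0, 0]
}}

```text
clock: 35.47
position: [0.4292, -0.306, 0.3663]
ee_rot: [0.0, -0.001, 1.0, -0.0]
contact_force: [0.1, -0.1, -0.4]
width: 0.0004
gripper_force: 0.0
```

```bash
python3 - <<'E'
from h import *
b=manip.get_image("side")[:,:,::-1];a=manip.get_image("top")[:,:,::-1]
cv2.imwrite("pics/d10.png",np.hstack([cv2.resize(b[200:400,160:360],(400,400),interpolation=cv2.INTER_CUBIC),cv2.resize(a[150:310,110:260],(375,400),interpolation=cv2.INTER_CUBIC)]))
s=manip.get_state();print(s["position"],s["ee_rot"])
E
```

```text
[ 0.42911522 -0.30974024  0.36604415] [ 1.55274000e-04  1.80966139e-03  9.99996068e-01 -2.13657616e-03]
```

View pics/d10.png

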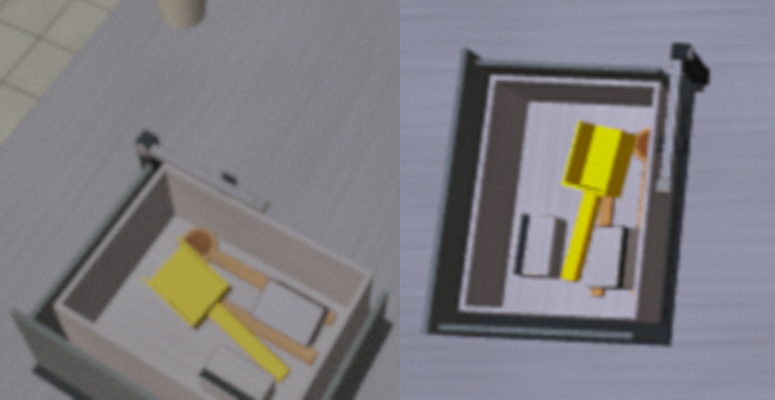

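The bin is shut, the hook lies level in its catch, and all items are below the rim. Last step is the second pedal press.

Call:
{"op": "carry_out", "data": {
  "linear": [
    [-0.025, -0.058, 0],
    [-0.025, -0.058, 0],
    [0, 0, -0.08],
    [0, 0, -0.07],
    [0, 0, -0.06],
    [0, 0, -0.03],
    [0, 0, -0.03],
    [0, 0, -0.03]
  ],
  "angular": [
    [0, 0, 0],
    [0, 0, 0],
    [0, 0, 0],
    [0, 0, 0],
    [0, 0, 0],
    [0, 0, 0],
    [0, 0, 0],
    [0, 0, 0]
  ],
  "hand": [0, 0, 0, 0, 0, 0, 0, 0]
}}

```text
clock: 36.23
position: [0.4043, -0.3614, 0.2157]
ee_rot: [-0.002, -0.002, 1.0, 0.001]
contact_force: [-6.1, -0.2, 10.7]
width: -0.0
gripper_force: 5.5
```

Call:
{"op": "carry_out", "data": {
  "linear": [
    [0, 0, -0.01],
    [0, 0, 0],
    [0, 0, 0],
    [0, 0, 0],
    [0, 0, 0],
    [0, 0, 0]
  ],
  "angular": [
    [0, 0, 0],
    [0, 0, 0],
    [0, 0, 0],
    [0, 0, 0],
    [0, 0, 0],
    [0, 0, 0]
  ],
  "hand": [0, 0, 0, 0, 0, 0]
}}

```text
clock: 36.73
position: [0.404, -0.3613, 0.2132]
ee_rot: [-0.002, -0.002, 1.0, 0.0]
contact_force: [-7.1, 2.1, 17.6]
width: 0.0
gripper_force: 9.0
```

Call:
{"op": "carry_out", "data": {
  "linear": [
    [0, 0, -0.006],
    [0, 0, 0],
    [0, 0, 0],
    [0, 0, 0],
    [0, 0, 0]
  ],
  "angular": [
    [0, 0, 0],
    [0, 0, 0],
    [0, 0, 0],
    [0, 0, 0],
    [0, 0, 0]
  ],
  "hand": [0, 0, 0, 0, 0]
}}

```text
clock: 37.15
position: [0.404, -0.3612, 0.2127]
ee_rot: [-0.001, -0.002, 1.0, -0.0]
contact_force: [-10.7, 5.3, 35.2]
width: -0.0001
gripper_force: 17.9
```

Call:
{"op": "carry_out", "data": {
  "linear": [
    [0, 0, 0.04],
    [0, 0, 0.05],
    [0, 0, 0.08],
    [0, 0, 0.08],
    [0, 0, 0.08],
    [0, 0, 0],
    [0, 0, 0],
    [0, 0, 0]
  ],
  "angular": [
    [0, 0, 0],
    [0, 0, 0],
    [0, 0, 0],
    [0, 0, 0],
    [0, 0, 0],
    [0, 0, 0],
    [0, 0, 0],
    [0, 0, 0]
  ],
  "hand": [0, 0, 0, 0, 0, 0, 0, 0]
}}

```text
clock: 37.82
position: [0.405, -0.3613, 0.3726]
ee_rot: [-0.0, -0.001, 1.0, 0.0]
contact_force: [-0.2, 0.2, -0.2]
width: 0.0
gripper_force: 0.0
```

```bash
python3 - <<'E'
from h import *
b=manip.get_image("side")
cv2.imwrite("pics/e.png",b[:,:,::-1])
a=cv2.imread("pics/side0.png")
# pedal pad + bin regions vs earlier frames
print("pedal diff",np.abs(a[140:180,380:445].astype(int)-b[140:180,380:445,::-1]).mean())
print(manip.get_state()["position"],manip.get_state()["contact_force"])
E
```

```text
pedal diff 3.0674358974358973
[ 0.40487145 -0.36123825  0.37154423] [-0.05958907 -0.16612551 -0.41250125]
```

View pics/e.png

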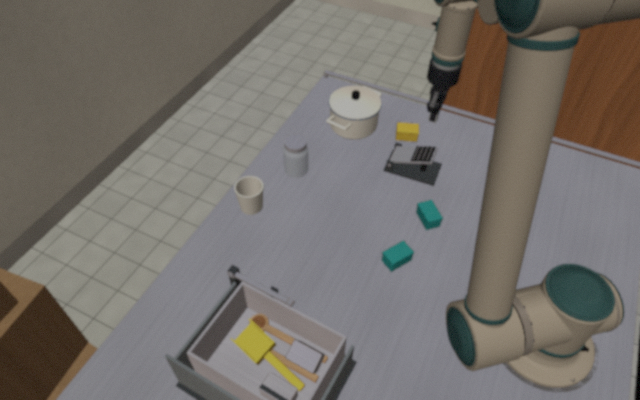

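The pedal is back up at (415,158), the bin is shut and hooked, and the pot, cup and jar have not moved. I'm handing the job in.

```bash
python3 -c "
from rig import manip
print(manip.sign_off())"
```

```text
the job is handed in; nothing more can be done
None
```

The job is handed in, but sign-off returned no verdict. My last picture shows both spoons, the scoop and both tins in the shut, hooked bin, the pedal back up after two presses to its stop, and the pot, cup and jar where they stood.

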